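Make up two drive-shaft kits from bench stock

ROBOT

A 6-joint arm with a two-finger parallel gripper is mounted at the origin on the work surface. World frame = base frame: x ahead of the robot, y to its left, z up, the work surface at z = 0. Lengths are in mm, angles in rad, forces in N, time in s.
With the tool pointing down it reaches from about 350 to 775 mm from the base axis. Payload 5.5 kg.
Tool frame: the origin (TCP) lies at the very end of the fingers, on their centre line; the grasp point (between the pads) lies 19 mm behind it; z points along the fingers, y is the line along which they close (so a half turn about z gives the same grasp; the last joint's range is limited). The gripper opens to 85 mm and grips with 20 to 120 N. Pads are 22 mm wide; open, the fingers measure 114 mm over their backs; the gripper's body (76 mm by 85 mm) begins 54 mm behind the grasp point. The pads swing forward as they close: fully open they stand 13 mm farther back than shut.
Start: joints at [0.991, 0.313, 0.046, 1.304, 0, 1.431], TCP at [244.842, 520.314, 208.523] pointing down, gripper open.
Joint ranges: [-2.76, 2.76], [-0.86, 1.69], [-1.03, 1.26], [-2.2, 2.34], [-1.47, 1.5], [-3.14, 3.14]. Speed limits (rad/s): [2.57, 2.57, 3.14, 3.14, 3.14, 3.14].

INTERFACE

Orientations are given as a unit quaternion [w, x, y, z].
In Python, from rig import env gives the robot as it stands.
- The arm moves only by the tool step_arm, never from a script. Its argument "increments" is a list of rows, each an object of numbers: "dx", "dy", "dz": the shift along the tool's x, y, z in m; "ax", "ay", "az": the turn, a rotation vector about the tool's x, y, z in rad. A call has 1 to 20 rows; each row shifts and turns the commanded pose from where the row before left it, along the tool's axes as they then stand; what a row does not reach is not made up. A row lasts 1/10 s, in which the tool goes at most 50 mm and 8.59 degrees, less where a joint would pass 70% of its speed; a pose out of reach is approached as far as the arm can. A call is refused whole if a number of a shift passes 0.05 or a number of a turn 0.15, either way. A call with a gripper value outside its range is refused whole. "hand" is the opening, from 0 (shut) to 1 (fully open), set as the call begins (left out, the last holds). The fingers move at their own pace and stop on an object; the grip force is fixed at half the most. Time passes only in rows, so rows that do not move let the fingers close. It gives the time, the measured TCP pose, the force and the opening at its end, in the units of the state.
- env.sense(): the state, without advancing time (a new reading comes with each control period).
- env.snapshot(name): name is "scene" or "top" or "wrist"; returns a dict with "image" (480x640x3 uint8, blue, green, red), "K" (3x3 intrinsics, pixels), "world_from_camera" (4x4, takes a point from camera to world coordinates); the wrist camera has in their place "mount" (4x4, takes a point from camera to tool coordinates, whose origin is the TCP and whose axes are the flange's). Camera axes: x right, y up, looking along -z (the intrinsics and any distortion apply to the point x, -y, -z); pixel columns grow to the right and rows downward; lengths in mm; the calibration is good to about 2 mm. A picture is of the moment at which its call begins: read the wrist's pose just before it. There is no depth.
- env.hand_in(): hands the job in, once; it reports no verdict.
The state is a dict: "time_s": time; "joints": joint angles; "qvel": joint speeds; "joint_efforts": joint torques, N m; "eef_pos": TCP position; "tool_rot": TCP orientation; "ft_force": force on the tool from outside, world axes, zero at the start; "ft_torque": the same for the moment, N m; "opening": finger opening in mm.
Only numpy, scipy, OpenCV 4.12 (cv2) and the standard library are available. Lean on these libraries where they do the work, as an engineer would, in place of code of your own. Each camera call takes 0.05 s, during which the arm holds its last target. There are 200 camera calls.

TASK

Make up the two kits from the stock on the mat, one part to a compartment, each lying flat, in fitting order starting from the end of the tray that carries the white label: in the three-compartment tray the large bearing, then the long key, then the toothed pulley; in the two-compartment tray the small bearing, then the large nut. Set each part down gently rather than dropping it, and leave the short key, the small nut and the flanged bush lying where they are.

Things in the scene. Friction and masses are not known exactly. Their poses are not given: they have to be found in the camera images.
- bearing_large_center (a point): The large ball bearing: a flat steel ring with black shield, 52 mm outside diameter, 25 mm bore, 15 mm high, about 130 g, lying flat on the black rubber mat (its top 3 mm above the bench). Point: its centre, half-way up; z up.
- key_long_center (a point): The long parallel key: a flat plain steel bar with rounded ends, 63 mm long (its x axis), 16 mm wide (y), 10 mm high, about 75 g, lying flat on the black rubber mat (its top 3 mm above the bench). Point: its centre, half-way up; z up.
- pulley_center (a point): The toothed belt pulley: round, aluminium, 54 mm diameter over its two flanges (at heights 0 and 24 mm) with fine teeth between them, and on top a narrower hub of 32 mm diameter; 34 mm high over all, about 120 g, standing hub up on the black rubber mat (its top 3 mm above the bench). Point: its centre, half-way up; z up.
- bearing_small_center (a point): The small ball bearing: like the large one, 35 mm outside diameter, 15 mm bore, 11 mm high, about 50 g, lying flat on the black rubber mat (its top 3 mm above the bench). Point: its centre, half-way up; z up.
- nut_large_center (a point): The large hexagon nut: steel, 36 mm across flats (41.6 mm across corners), 24 mm bore, 19 mm high, about 110 g, lying flat on the black rubber mat (its top 3 mm above the bench). Point: its centre, half-way up; z up; its x axis points at the middle of one of its six flats (so flats face x and every 60 degrees from it).
- key_short_center (a point): The short parallel key, not wanted: like the long one but 36 mm long (x), 16 mm wide, 10 mm high, lying on the black rubber mat (its top 3 mm above the bench). Point: its centre, half-way up; z up.
- nut_small_center (a point): The small hexagon nut, not wanted: steel, 24 mm across flats (27.7 mm across corners), 13 mm high, lying on the black rubber mat (its top 3 mm above the bench). Point: its centre, half-way up; z up.
- bush_center (a point): The flanged bush, not wanted: a brass sleeve of 28 mm diameter standing on a 42 mm flange, 30 mm high, standing on the black rubber mat (its top 3 mm above the bench). Point: its centre, half-way up; z up.
- tray_three: Kit tray of three compartments: shallow blue plastic, fixed, 252 mm long (x) by 132 (y). Floor 3 mm thick, outer walls 22 mm high, two dividers 16 mm high (all above the bench, 3 mm thick). Compartments 80 (x) by 126 mm (y), centred at x = -83, 0, +83 mm, y = 0. The white label is on a rim ledge at the -x end: first compartment x = -83. Origin: underside centre (ledge left out), z up.
- tray_two: Kit tray of two compartments: same make, fixed, 169 mm long (x) by 132 mm (y), floor, walls and divider as the other. Compartments 80 (x) by 126 mm (y), centred at x = -41.5 and +41.5 mm, y = 0. The white label is on a rim ledge at the -x end: first compartment x = -41.5. Origin: underside centre (ledge left out), at bench height, z up.
There are look-alikes about, which are no part of the job. Leave any turquoise look-alike of the part that bears bearing_small_center alone.

How it is judged:
By the outcome, as a careful person would: the job done as asked, in the order asked, and still so for the second after the job is handed in, with the robot touching nothing.
It also fails if it takes over 109 s, if anything falls off the work surface, if the arm or the gripper's body presses on something with over 40 N, if the wrist force passes 120 N, or if a joint passes its speed limit or range.

## Working session

There is one attempt and no reset: what is moved stays moved. The work goes in short steps, Python scripts to look and compute and a tool call to move; the robot and the scene stay as the last step left them, time stands still between calls to the robot, and variables do not carry over. Pictures are saved under pics/ and viewed, on a budget of 14 in all, crops included, one or two more only if the job needs it, and the job is handed in when it is done.

Besides the shell and the picture viewer there is one more tool, called after "Request:" as name(argument=value, ...) on one line, values as JSON. step_arm: Moves the arm, as the interface text tells. Its arguments: {"type":"object","properties":{"increments":{"type":"array","items":{"type":"object","properties":{"dx":{"type":"number"},"dy":{"type":"number"},"dz":{"type":"number"},"ax":{"type":"number"},"ay":{"type":"number"},"az":{"type":"number"}}}},"hand":{"type":"number"}},"required":["increments"]}

```bash
mkdir -p pics; ls; python3 - <<'E'
from rig import env
import cv2,numpy as np,pickle
print(env.sense())
for n in("top","scene"):
    s=env.snapshot(n); pickle.dump(s,open(n+'.pkl','wb')); cv2.imwrite(f'pics/{n}1.png',s['image']); print(n,s['K'],s['world_from_camera'],[k for k in s])
E
```

```text
pics
{'time_s': 0.0, 'joints': array([9.91393076e-01, 3.14005243e-01, 4.49843406e-02, 1.30363771e+00,
       6.90795167e-06, 1.43119222e+00]), 'qvel': array([-0.00045622,  0.00078481,  0.00078012,  0.00043591,  0.00132977,
       -0.00122734]), 'joint_efforts': array([-5.33996317e-04, -4.80627072e+01,  2.98534495e+01,  1.93874975e-02,
       -1.55497387e-04, -9.81053148e-06]), 'eef_pos': array([244.50623047, 519.79846031, 207.60837977]), 'tool_rot': array([-3.30818008e-04,  2.18131522e-01,  9.75918937e-01, -8.70400572e-04]), 'ft_force': array([-0.68706181, -0.04395667,  0.33794899]), 'ft_torque': array([-0.00277086, -0.00901196,  0.01319127]), 'opening': 85.23541850077847}
top [[509.59463558   0.         321.98815424]
 [  0.         509.59463558 243.65221766]
 [  0.           0.           1.        ]] [[-1.46769086e-01  9.64120931e-01 -2.21200509e-01  3.59236214e+02]
 [-9.89164036e-01 -1.43877163e-01  2.92210756e-02  1.16002579e+01]
 [-3.65305100e-03  2.23092339e-01  9.74790472e-01  8.06104026e+02]
 [ 0.00000000e+00  0.00000000e+00  0.00000000e+00  1.00000000e+00]] ['image', 'K', 'world_from_camera']
scene [[455.66331256   0.         328.1885614 ]
 [  0.         455.66331256 233.86290251]
 [  0.           0.           1.        ]] [[-2.88065527e-01 -8.12173417e-01  5.07338737e-01  8.61596581e+02]
 [ 9.57535747e-01 -2.50924896e-01  1.41992920e-01  7.99767636e+01]
 [ 1.19810446e-02  5.26698241e-01  8.49967892e-01  6.64638126e+02]
 [ 0.00000000e+00  0.00000000e+00  0.00000000e+00  1.00000000e+00]] ['image', 'K', 'world_from_camera']
```

View pics/top1.png

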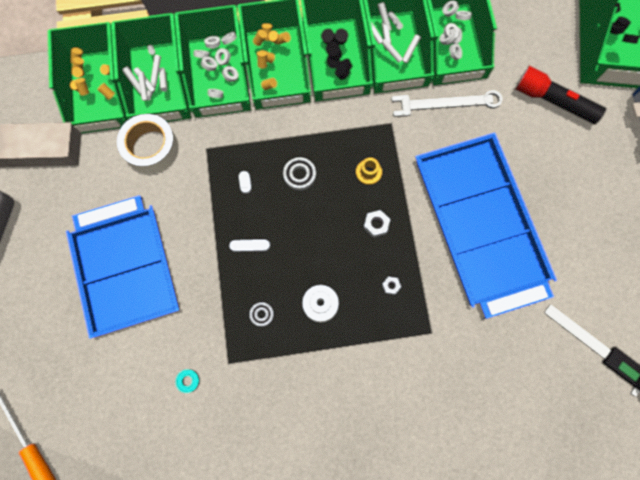

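View pics/scene1.png

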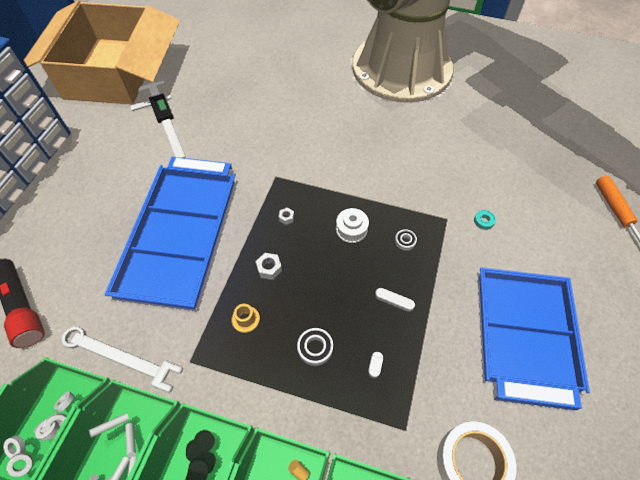

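Top view: parts are on the mat. Tray_two is at left (label up, near (108,212)), tray_three at right (label down, near (515,300)), and the turquoise look-alike is at (187,380). Pixel positions in the top view:

| Part | Pixel |
|---|---|
| Large bearing | (299,173) |
| Long key | (250,245) |
| Pulley | (320,302) |
| Small bearing | (261,314) |
| Large nut | (377,222) |

The scene view agrees. Next I'll measure.

```bash
cat > h.py <<'E'
import cv2,numpy as np,pickle
from scipy.spatial.transform import Rotation as R
def ray(s,uv,z):
    K,T=s['K'],s['world_from_camera']; uv=np.atleast_2d(uv).astype(float)
    d=np.c_[(uv[:,0]-K[0,2])/K[0,0],-(uv[:,1]-K[1,2])/K[1,1],-np.ones(len(uv))]@T[:3,:3].T
    o=T[:3,3]; return o+d*((z-o[2])/d[:,2])[:,None]
def pix(s,p):
    K,T=s['K'],s['world_from_camera']; q=(np.array(p)-T[:3,3])@T[:3,:3]
    return np.array([K[0,0]*q[0]/-q[2]+K[0,2],K[1,1]*-q[1]/-q[2]+K[1,2]])
def blobs(mask,amin):
    cs,_=cv2.findContours(mask.astype(np.uint8)*255,cv2.RETR_EXTERNAL,cv2.CHAIN_APPROX_NONE)
    return [c[:,0,:] for c in cs if cv2.contourArea(c)>amin]
def rect(P): # world xy -> centre, size, yaw of long axis
    (c,wh,a)=cv2.minAreaRect(P[:,:2].astype(np.float32))
    if wh[0]<wh[1]: wh=wh[::-1]; a+=90
    return np.array(c),np.array(wh),(a+90)%180-90
def go(xyz,yaw=None):
    """shift in tool axes at measured pose; yaw = world heading (deg) of the closing axis"""
    from rig import env
    s=env.sense(); q=s['tool_rot']; r=R.from_quat([q[1],q[2],q[3],q[0]])
    ax=r.as_matrix(); cur=np.degrees(np.arctan2(ax[1,1],ax[0,1]))
    out={'t':round(s['time_s'],2),'pos':s['eef_pos'].round(1),'yaw':round(cur,1),'tilt':ax[:2,2].round(3),'f':s['ft_force'].round(1),'open':round(s['opening'],1),'j6':round(s['joints'][5],2)}
    az=0
    if yaw is not None:
        az=-((yaw-cur+90)%180-90)   # tool z is down
        out['az']=round(np.radians(az),3)
    out['d_now']=(r.inv().apply(np.array(xyz)-s['eef_pos'])).round(1)
    r2=R.from_euler('z',-az,degrees=True)*r
    out['d_after_turn']=(r2.inv().apply(np.array(xyz)-s['eef_pos'])).round(1)
    print(out)
E
python3 - <<'E'
from h import *
S={n:pickle.load(open(n+'.pkl','rb')) for n in('top','scene')}
H={'bearL':(15,299,173),'keyL':(10,250,245),'pul':(34,320,302),'bearS':(11,261,314),'nutL':(19,377,222),'nutS':(13,392,285),'keyS':(10,245,182),'bush':(30,369,170)}
for n,s in S.items():
    im=s['image']; hsv=cv2.cvtColor(im,cv2.COLOR_BGR2HSV)
    B=blobs(hsv[...,2]<60,5000); mat=max(B,key=len); m=np.zeros(im.shape[:2],np.uint8); cv2.fillConvexPoly(m,cv2.convexHull(mat),1)
    m=cv2.erode(m,np.ones((5,5)))
    bs=blobs((m>0)&(hsv[...,2]>70),25)
    for k,(h,u,v) in H.items():
        p=np.array([u,v]) if n=='top' else pix(s,ray(S['top'],[u,v],3+h/2)[0])
        c=min(bs,key=lambda c:np.linalg.norm(c.mean(0)-p)); 
        g=rect(ray(s,cv2.convexHull(c)[:,0],3+h/2)); print(n,k,g[0].round(1),g[1].round(1),round(g[2],1))
    for c in blobs(cv2.morphologyEx(((hsv[...,0]>100)&(hsv[...,0]<125)&(hsv[...,1]>140)).astype(np.uint8),cv2.MORPH_OPEN,np.ones((3,3))),3000):
        g=rect(ray(s,cv2.convexHull(c)[:,0],11)); print(n,'blue',g[0].round(1),g[1].round(1),round(g[2],1),c.mean(0).round())
    for c in blobs((hsv[...,2]>225)&(hsv[...,1]<40),300):
        g=rect(ray(s,cv2.convexHull(c)[:,0],22)); print(n,'white',g[0].round(1),g[1].round(1),round(g[2],1),c.mean(0).round())
E
```

```text
top bearL [665.    7.5] [57.4 56.3] 35.5
top keyL [555.5 104. ] [67.6 19.8] 81.5
top pul [445.5   4.8] [58.6 58.5] 81.5
top bearS [443.2  98.1] [37.7 37.2] 81.5
top nutL [ 561.1 -104.2] [45.9 42.3] 35.0
top nutS [ 457.9 -110.7] [30.  28.5] 81.5
top keyS [663.7  98.9] [40.5 21.5] -6.3
top bush [ 648.7 -105.6] [47.  44.4] -8.5
top blue [555.5 309.9] [200.7 141.6] 9.5 [120. 265.]
top blue [ 535.1 -278.2] [283.6 142.7] 8.9 [487. 228.]
top white [ 346.7 -375. ] [105.8  15.3] 42.1 [577. 331.]
top white [ 406.  -295.6] [91.7 18.6] -81.1 [517. 299.]
top white [445.2   4.9] [52.3 52.2] 36.3 [320. 303.]
top white [552.8 102.3] [60.1 14.6] 81.5 [249. 245.]
top white [ 559.1 -103.3] [37.8 34.3] -25.4 [377. 222.]
top white [639.6 321.5] [91.7 18.7] -80.5 [107. 212.]
top white [756.5 254. ] [90.7 87.5] 81.5 [144. 139.]
top white [ 751.3 -256.8] [183.5  34. ] 87.3 [449. 101.]
scene bearL [662.1   7.9] [55.3 53. ] 17.0
scene keyL [553.8 103.3] [64.7 22.7] 82.3
scene pul [447.7   4.7] [69.  55.5] 14.1
scene bearS [455.7  92.6] [34.  12.9] 64.4
scene nutL [ 557.6 -103.6] [52.1 38.9] 37.5
scene nutS [ 456.4 -111. ] [35.7 26. ] 19.1
scene keyS [661.4  99.1] [39.1 17.9] 0.2
scene bush [ 652.8 -104.4] [45.8 42.4] 17.0
scene blue [549.7 310.5] [205.1 143.8] 9.6 [535. 351.]
scene blue [ 529.1 -279.7] [288.9 145. ] 8.8 [175. 233.]
scene white [733.6 250.3] [91.2 67.9] -73.2 [478. 449.]
scene white [638.  322.4] [91.9 18.8] -80.5 [539. 393.]
scene white [663.5   8.5] [49.7 49.5] -9.5 [315. 345.]
scene white [ 759.7 -253.9] [182.8  33.4] 85.7 [125. 358.]
scene white [ 558.7 -102.8] [38.2 34. ] -85.4 [268. 264.]
scene white [442.1   3.6] [52.9 51.6] 55.1 [352. 221.]
scene white [ 404.9 -296.2] [92.  19.1] -81.0 [199. 164.]
```

```bash
python3 - <<'E'
from h import *
T={'3':(543.,-276.5,8.9,252,[-83,0,83]),'2':(541.5,307.5,189.5,169,[-41.5,41.5])}
O=[]
for n in('top','scene'):
    s=pickle.load(open(n+'.pkl','rb')); im=cv2.resize(s['image'],None,fx=2,fy=2)
    for k,(x,y,a,L,cs) in T.items():
        r=R.from_euler('z',a,degrees=True)
        def poly(pts,col):
            P=np.array([pix(s,r.apply(p)+[x,y,0]) for p in pts]); cv2.polylines(im,[(P*2).round().astype(int)],True,col,1)
        h=L/2; poly([(-h,-66,22),(h,-66,22),(h,66,22),(-h,66,22)],(0,255,255))
        for c in cs: poly([(c-40,-63,3),(c+40,-63,3),(c+40,63,3),(c-40,63,3)],(0,0,255)); print(k,c,(r.apply([c,0,0])+[x,y,0]).round(1))
    B=[(780,240,360,420),(120,380,260,320)] if n=='top' else [(180,290,320,350),(930,510,270,310)]
    O+= [cv2.resize(im[b:b+h,a:a+w],(400,300)) for a,b,w,h in B]
cv2.imwrite('pics/ov.png',np.vstack([np.hstack(O[:2]),np.hstack(O[2:])]))
from h import go; go([663.5,8,120],90)
E
```

```text
3 -83 [ 461.  -289.3    0. ]
3 0 [ 543.  -276.5    0. ]
3 83 [ 625.  -263.7    0. ]
2 -41.5 [582.4 314.3   0. ]
2 41.5 [500.6 300.7   0. ]
3 -83 [ 461.  -289.3    0. ]
3 0 [ 543.  -276.5    0. ]
3 83 [ 625.  -263.7    0. ]
2 -41.5 [582.4 314.3   0. ]
2 41.5 [500.6 300.7   0. ]
{'t': 0.1, 'pos': array([244.5, 519.9, 207.7]), 'yaw': np.float64(64.8), 'tilt': array([-0.001, -0.001]), 'f': array([-0.6,  0.4,  0.6]), 'open': 85.4, 'j6': np.float64(1.43), 'az': np.float64(-0.44), 'd_now': array([-597.1, -284.7,   88. ]), 'd_after_turn': array([-419. , -511.7,   88.4])}
```

View pics/ov.png

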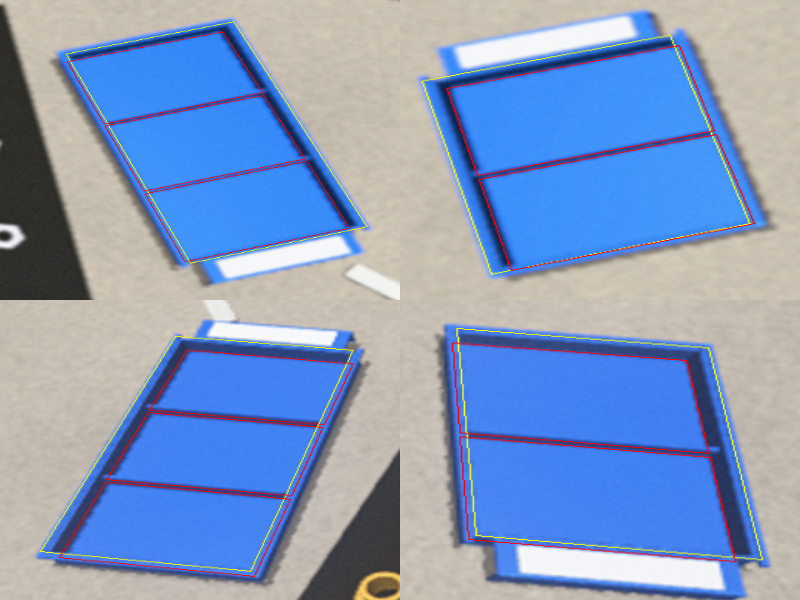

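The overlay agrees with tray rims and dividers to about 2–3 mm in both views. Now I'll move over the large bearing.

Request:
step_arm(increments=[{"az": -0.12}, {"az": -0.12}, {"az": -0.12}, {"az": -0.12}, {"az": -0.115}, {"dx": -0.02, "dy": -0.036, "dz": 0.005}, {"dx": -0.023, "dy": -0.039, "dz": 0.006}, {"dx": -0.023, "dy": -0.039, "dz": 0.006}, {"dx": -0.023, "dy": -0.039, "dz": 0.006}, {"dx": -0.023, "dy": -0.039, "dz": 0.006}, {"dx": -0.023, "dy": -0.039, "dz": 0.006}, {"dx": -0.023, "dy": -0.039, "dz": 0.006}, {"dx": -0.023, "dy": -0.039, "dz": 0.006}, {"dx": -0.023, "dy": -0.039, "dz": 0.006}, {"dx": -0.023, "dy": -0.039, "dz": 0.006}, {"dx": -0.023, "dy": -0.039, "dz": 0.006}, {"dx": -0.023, "dy": -0.039, "dz": 0.006}, {"dx": -0.023, "dy": -0.039, "dz": 0.006}, {"dx": -0.023, "dy": -0.039, "dz": 0.006}, {"dx": -0.012, "dy": -0.02}], hand=0.85)

```text
invalid input at $.increments[0]: expected keys dx, dy, dz, ax, ay, az
```

```bash
python3 - <<'E'
from h import *
from rig import env
go([663.5,8,8],98.9)
print(env.sense()['joints'].round(2))
s=env.snapshot('wrist'); cv2.imwrite('pics/w1.png',s['image']); print(s['K'],s['mount'])
E
```

```text
{'t': 0.1, 'pos': array([244.5, 519.9, 207.7]), 'yaw': np.float64(64.8), 'tilt': array([-0.001, -0.001]), 'f': array([-0.6,  0.4,  0.6]), 'open': 85.4, 'j6': np.float64(1.43), 'az': np.float64(-0.595), 'd_now': array([-597.1, -284.5,  200. ]), 'd_after_turn': array([-334.8, -570.2,  200.5])}
[0.99 0.31 0.05 1.3  0.   1.43]
[[342.01240711   0.         320.76806173]
 [  0.         342.01240711 238.62652574]
 [  0.           0.           1.        ]] [[ 1.24805354e-04  9.54348434e-01  2.98695583e-01  7.54554426e+01]
 [ 9.99999390e-01 -4.46921322e-04  1.01010327e-03  2.38428138e-01]
 [ 1.09748390e-03  2.98695275e-01 -9.54347907e-01 -1.65573810e+02]
 [ 0.00000000e+00  0.00000000e+00  0.00000000e+00  1.00000000e+00]]
```

View pics/w1.png

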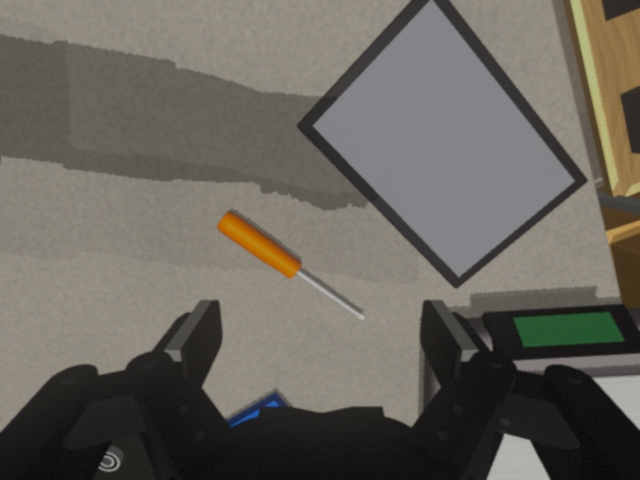

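Picture 4 shows the open fingers at (200,340) and (440,340) with an orange screwdriver at (290,265), nothing in the way. The call was refused because every row needs all six keys, so I'll resend it in full.

Request:
step_arm(increments=[{"dx": 0, "dy": 0, "dz": 0, "ax": 0, "ay": 0, "az": -0.12}, {"dx": 0, "dy": 0, "dz": 0, "ax": 0, "ay": 0, "az": -0.12}, {"dx": 0, "dy": 0, "dz": 0, "ax": 0, "ay": 0, "az": -0.12}, {"dx": 0, "dy": 0, "dz": 0, "ax": 0, "ay": 0, "az": -0.12}, {"dx": 0, "dy": 0, "dz": 0, "ax": 0, "ay": 0, "az": -0.115}, {"dx": -0.015, "dy": -0.025, "dz": 0.004, "ax": 0, "ay": 0, "az": 0}, {"dx": -0.023, "dy": -0.04, "dz": 0.006, "ax": 0, "ay": 0, "az": 0}, {"dx": -0.023, "dy": -0.04, "dz": 0.006, "ax": 0, "ay": 0, "az": 0}, {"dx": -0.023, "dy": -0.04, "dz": 0.006, "ax": 0, "ay": 0, "az": 0}, {"dx": -0.023, "dy": -0.04, "dz": 0.006, "ax": 0, "ay": 0, "az": 0}, {"dx": -0.023, "dy": -0.04, "dz": 0.006, "ax": 0, "ay": 0, "az": 0}, {"dx": -0.023, "dy": -0.04, "dz": 0.006, "ax": 0, "ay": 0, "az": 0}, {"dx": -0.023, "dy": -0.04, "dz": 0.006, "ax": 0, "ay": 0, "az": 0}, {"dx": -0.023, "dy": -0.04, "dz": 0.006, "ax": 0, "ay": 0, "az": 0}, {"dx": -0.023, "dy": -0.04, "dz": 0.006, "ax": 0, "ay": 0, "az": 0}, {"dx": -0.023, "dy": -0.04, "dz": 0.006, "ax": 0, "ay": 0, "az": 0}, {"dx": -0.023, "dy": -0.04, "dz": 0.006, "ax": 0, "ay": 0, "az": 0}, {"dx": -0.023, "dy": -0.04, "dz": 0.006, "ax": 0, "ay": 0, "az": 0}, {"dx": -0.023, "dy": -0.04, "dz": 0.006, "ax": 0, "ay": 0, "az": 0}, {"dx": -0.018, "dy": -0.025, "dz": 0.004, "ax": 0, "ay": 0, "az": 0}], hand=0.85)

```text
time_s: 2.15
eef_pos: [662.1, 5.4, 121.4]
tool_rot: [-0.0, -0.076, 0.997, -0.0]
ft_force: [0.3, 0.1, 0.6]
opening: 72.6
```

```bash
python3 - <<'E'
from h import *
from rig import env
go([663.5,8,8],98.9)
print(env.sense()['joints'].round(2))
s=env.snapshot('wrist'); cv2.imwrite('pics/w2.png',s['image'])
E
```

```text
{'t': 2.15, 'pos': array([662.1,   5.4, 121.4]), 'yaw': np.float64(98.8), 'tilt': array([-0.001, -0.   ]), 'f': array([0.3, 0.1, 0.6]), 'open': 72.6, 'j6': np.float64(-0.27), 'az': np.float64(-0.003), 'd_now': array([ -1.9,   2.4, 113.4]), 'd_after_turn': array([ -1.9,   2.4, 113.4])}
[-0.11  0.52  0.14  1.19 -0.   -0.27]
```

View pics/w2.png

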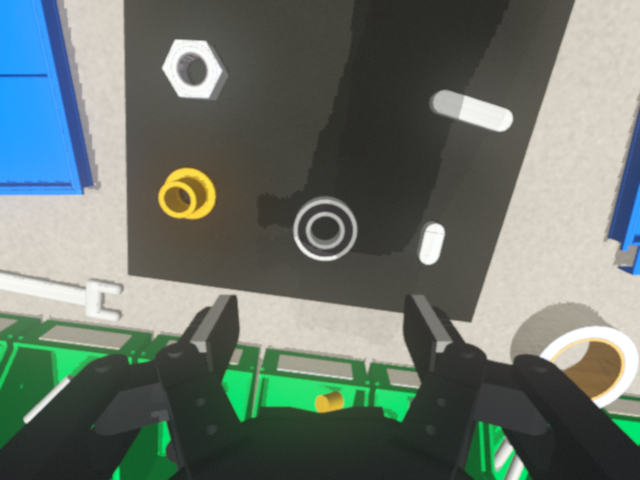

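Picture 5 is the wrist view: large bearing at (325,229), small key at (432,243), clear of the fingers. The wrist ray puts the bearing at tool (-2.6, 3.5), against (-1.9, 2.4) from the fixed cameras, so the two agree to about 1 mm. Descending.

Request:
step_arm(increments=[{"dx": -0.002, "dy": 0.003, "dz": 0.02, "ax": 0, "ay": 0, "az": 0}, {"dx": 0, "dy": 0, "dz": 0.025, "ax": 0, "ay": 0, "az": 0}, {"dx": 0, "dy": 0, "dz": 0.025, "ax": 0, "ay": 0, "az": 0}, {"dx": 0, "dy": 0, "dz": 0.025, "ax": 0, "ay": 0, "az": 0}, {"dx": 0, "dy": 0, "dz": 0.013, "ax": 0, "ay": 0, "az": 0}, {"dx": 0, "dy": 0, "dz": 0.007, "ax": 0, "ay": 0, "az": 0}, {"dx": 0, "dy": 0, "dz": 0, "ax": 0, "ay": 0, "az": 0}])

```text
time_s: 2.9
eef_pos: [661.9, 12.0, 6.8]
tool_rot: [-0.001, -0.078, 0.997, 0.0]
ft_force: [-0.7, 0.5, 0.3]
opening: 72.5
```

Request:
step_arm(increments=[{"dx": 0, "dy": 0, "dz": 0, "ax": 0, "ay": 0, "az": 0}, {"dx": 0, "dy": 0, "dz": 0, "ax": 0, "ay": 0, "az": 0}, {"dx": 0, "dy": 0, "dz": 0, "ax": 0, "ay": 0, "az": 0}, {"dx": 0, "dy": 0, "dz": 0, "ax": 0, "ay": 0, "az": 0}, {"dx": 0, "dy": 0, "dz": 0, "ax": 0, "ay": 0, "az": 0}], hand=0.4)

```text
time_s: 3.4
eef_pos: [662.7, 11.7, 7.9]
tool_rot: [0.0, -0.077, 0.997, -0.0]
ft_force: [0.2, -0.0, 0.7]
opening: 34.1
```

```bash
python3 -c "
from h import *
go([461,-289.3,60],98.9)"
```

```text
{'t': 3.4, 'pos': array([662.7,  11.7,   7.9]), 'yaw': np.float64(98.9), 'tilt': array([ 0.001, -0.   ]), 'f': array([ 0.2, -0. ,  0.7]), 'open': 34.1, 'j6': np.float64(-0.26), 'az': np.float64(-0.0), 'd_now': array([ 245.8, -266.2,  -52.2]), 'd_after_turn': array([ 245.8, -266.2,  -52.2])}
```

```bash
python3 - <<'E'
from h import *
from rig import env
s=env.snapshot('scene'); w=env.snapshot('wrist')
cv2.imwrite('pics/m1.png',np.hstack([cv2.resize(s['image'][250:430,200:440],(400,300)),cv2.resize(w['image'],(400,300))]))
E
```

```text
(no output)
```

View pics/m1.png

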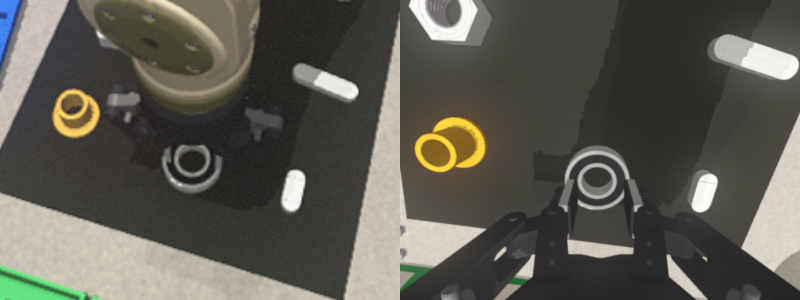

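Picture 6: the bearing is still between and under the fingertips, and the small key is untouched. The fingers went to 34 mm without gripping. I'll zoom in to see why.

```bash
python3 - <<'E'
from h import *
from rig import env
w=env.snapshot('wrist'); st=env.sense(); M=w['mount']; K=w['K']
im=cv2.resize(w['image'][200:400,180:460],(784,560),interpolation=cv2.INTER_CUBIC)
def P(p):
    q=(np.array(p)-M[:3,3])@M[:3,:3]; return np.array([K[0,0]*q[0]/-q[2]+K[0,2],K[1,1]*-q[1]/-q[2]+K[1,2]])
for z in (0,-5,-10,-15):
  for y in(-17,17):
    for x in(-11,11):
      u=(P([x,y,z])-[180,200])*2.8; cv2.circle(im,tuple(u.round().astype(int)),4,(0,255-17*-z,17*-z),-1)
cv2.imwrite('pics/m2.png',im)
E
```

```text
(no output)
```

View pics/m2.png

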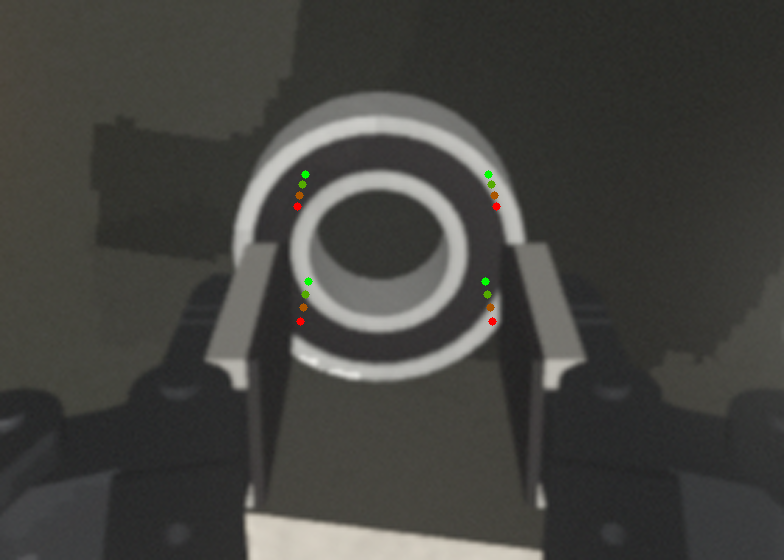

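Picture 7: the pads straddle the top of the bearing, with pad tips near (258,243) and (525,243). The predicted TCP-plane dots at (305,175) and (488,175) lie well ahead of the pads. The gap and position of the visible pads put their tips about 30 mm behind the nominal TCP, which would explain the miss. I'll open the hand and lower in small, force-checked steps.

Request:
step_arm(increments=[{"dx": 0, "dy": -0.003, "dz": 0, "ax": 0, "ay": 0, "az": 0}, {"dx": 0, "dy": 0, "dz": 0, "ax": 0, "ay": 0, "az": 0}, {"dx": 0, "dy": 0, "dz": 0, "ax": 0, "ay": 0, "az": 0}, {"dx": 0, "dy": 0, "dz": 0.002, "ax": 0, "ay": 0, "az": 0}, {"dx": 0, "dy": 0, "dz": 0.002, "ax": 0, "ay": 0, "az": 0}, {"dx": 0, "dy": 0, "dz": 0, "ax": 0, "ay": 0, "az": 0}], hand=0.78)

```text
time_s: 4.15
eef_pos: [662.5, 8.9, 3.0]
tool_rot: [-0.0, -0.078, 0.997, 0.0]
ft_force: [0.1, 0.3, -1.1]
opening: 66.6
```

Request:
step_arm(increments=[{"dx": 0, "dy": 0, "dz": 0.002, "ax": 0, "ay": 0, "az": 0}, {"dx": 0, "dy": 0, "dz": 0.002, "ax": 0, "ay": 0, "az": 0}, {"dx": 0, "dy": 0, "dz": 0, "ax": 0, "ay": 0, "az": 0}])

```text
time_s: 4.45
eef_pos: [662.6, 8.8, -0.9]
tool_rot: [-0.0, -0.078, 0.997, 0.0]
ft_force: [-0.6, -0.2, 0.8]
opening: 66.5
```

Request:
step_arm(increments=[{"dx": 0, "dy": 0, "dz": 0.002, "ax": 0, "ay": 0, "az": 0}, {"dx": 0, "dy": 0, "dz": 0.002, "ax": 0, "ay": 0, "az": 0}, {"dx": 0, "dy": 0, "dz": 0, "ax": 0, "ay": 0, "az": 0}])

```text
time_s: 4.75
eef_pos: [662.7, 8.8, -4.9]
tool_rot: [-0.0, -0.078, 0.997, 0.0]
ft_force: [0.2, 0.1, -0.2]
opening: 66.8
```

Request:
step_arm(increments=[{"dx": 0, "dy": 0, "dz": 0.002, "ax": 0, "ay": 0, "az": 0}, {"dx": 0, "dy": 0, "dz": 0, "ax": 0, "ay": 0, "az": 0}])

```text
time_s: 4.95
eef_pos: [662.8, 8.8, -6.8]
tool_rot: [-0.0, -0.078, 0.997, 0.0]
ft_force: [0.7, -0.5, -0.0]
opening: 66.6
```

Request:
step_arm(increments=[{"dx": 0, "dy": 0, "dz": 0.002, "ax": 0, "ay": 0, "az": 0}, {"dx": 0, "dy": 0, "dz": 0, "ax": 0, "ay": 0, "az": 0}])

```text
time_s: 5.15
eef_pos: [662.8, 8.8, -8.8]
tool_rot: [-0.0, -0.078, 0.997, 0.0]
ft_force: [0.5, -0.3, 0.4]
opening: 66.5
```

Request:
step_arm(increments=[{"dx": 0, "dy": 0, "dz": 0.002, "ax": 0, "ay": 0, "az": 0}, {"dx": 0, "dy": 0, "dz": 0.002, "ax": 0, "ay": 0, "az": 0}, {"dx": 0, "dy": 0, "dz": 0, "ax": 0, "ay": 0, "az": 0}])

```text
time_s: 5.45
eef_pos: [662.6, 8.9, -12.9]
tool_rot: [-0.0, -0.078, 0.997, 0.0]
ft_force: [0.3, 0.0, -0.1]
opening: 66.7
```

Request:
step_arm(increments=[{"dx": 0, "dy": 0, "dz": 0.002, "ax": 0, "ay": 0, "az": 0}, {"dx": 0, "dy": 0, "dz": 0.002, "ax": 0, "ay": 0, "az": 0}, {"dx": 0, "dy": 0, "dz": 0, "ax": 0, "ay": 0, "az": 0}])

```text
time_s: 5.75
eef_pos: [662.7, 8.8, -16.9]
tool_rot: [-0.0, -0.078, 0.997, 0.0]
ft_force: [0.3, 0.1, -0.3]
opening: 66.6
```

```bash
python3 - <<'E'
from h import *
from rig import env
w=env.snapshot('wrist'); go([663,8,0])
cv2.imwrite('pics/m3.png',cv2.resize(w['image'][200:400,180:460],(784,560),interpolation=cv2.INTER_CUBIC))
E
```

```text
{'t': 5.8, 'pos': array([662.7,   8.8, -16.7]), 'yaw': np.float64(98.9), 'tilt': array([-0.,  0.]), 'f': array([ 0.2, -0.3, -0.7]), 'open': 66.6, 'j6': np.float64(-0.26), 'd_now': array([ -0.1,  -0.9, -16.7]), 'd_after_turn': array([ -0.1,  -0.9, -16.7])}
```

View pics/m3.png

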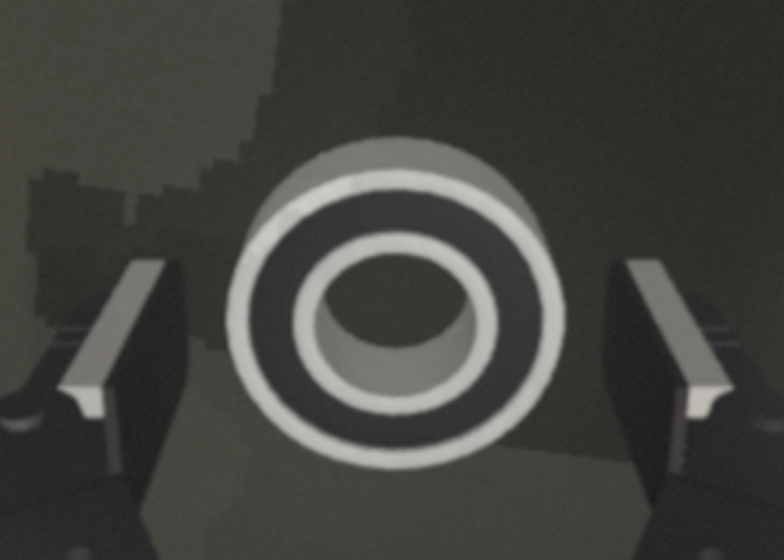

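Picture 8 shows the bearing centred between open pads at (395,320), with pad tips at (150,260) and (640,260), about 38 mm behind the nominal TCP. The described TCP offset doesn't match the real fingers, so I'll use the measured one and keep the force checks. Lowering further.

Request:
step_arm(increments=[{"dx": 0, "dy": -0.001, "dz": 0.003, "ax": 0, "ay": 0, "az": 0}, {"dx": 0, "dy": 0, "dz": 0.003, "ax": 0, "ay": 0, "az": 0}, {"dx": 0, "dy": 0, "dz": 0, "ax": 0, "ay": 0, "az": 0}])

```text
time_s: 6.1
eef_pos: [662.6, 7.8, -23.2]
tool_rot: [-0.0, -0.077, 0.997, 0.0]
ft_force: [-0.6, 0.3, -0.2]
opening: 66.4
```

Request:
step_arm(increments=[{"dx": 0, "dy": 0, "dz": 0.002, "ax": 0, "ay": 0, "az": 0}, {"dx": 0, "dy": 0, "dz": 0.002, "ax": 0, "ay": 0, "az": 0}, {"dx": 0, "dy": 0, "dz": 0, "ax": 0, "ay": 0, "az": 0}])

```text
time_s: 6.4
eef_pos: [663.2, 7.9, -26.5]
tool_rot: [0.0, -0.078, 0.997, 0.0]
ft_force: [-0.2, 0.6, 0.1]
opening: 66.7
```

Request:
step_arm(increments=[{"dx": 0, "dy": 0, "dz": 0, "ax": 0, "ay": 0, "az": 0}, {"dx": 0, "dy": 0, "dz": 0, "ax": 0, "ay": 0, "az": 0}, {"dx": 0, "dy": 0, "dz": 0, "ax": 0, "ay": 0, "az": 0}, {"dx": 0, "dy": 0, "dz": 0, "ax": 0, "ay": 0, "az": 0}], hand=0.4)

```text
time_s: 6.8
eef_pos: [665.7, 7.8, -22.7]
tool_rot: [0.003, -0.078, 0.997, -0.0]
ft_force: [-2.7, 0.2, 16.7]
opening: 49.7
```

```bash
python3 - <<'E'
from h import *
from rig import env
w=env.snapshot('wrist'); go([663,8,0])
cv2.imwrite('pics/m4.png',cv2.resize(w['image'][200:400,180:460],(784,560),interpolation=cv2.INTER_CUBIC))
E
```

```text
{'t': 6.85, 'pos': array([665.7,   7.8, -22.7]), 'yaw': np.float64(98.9), 'tilt': array([ 0.006, -0.   ]), 'f': array([-1.8,  0.7, 16.5]), 'open': 49.7, 'j6': np.float64(-0.26), 'd_now': array([  2.5,   0.6, -22.7]), 'd_after_turn': array([  2.5,   0.6, -22.7])}
```

View pics/m4.png

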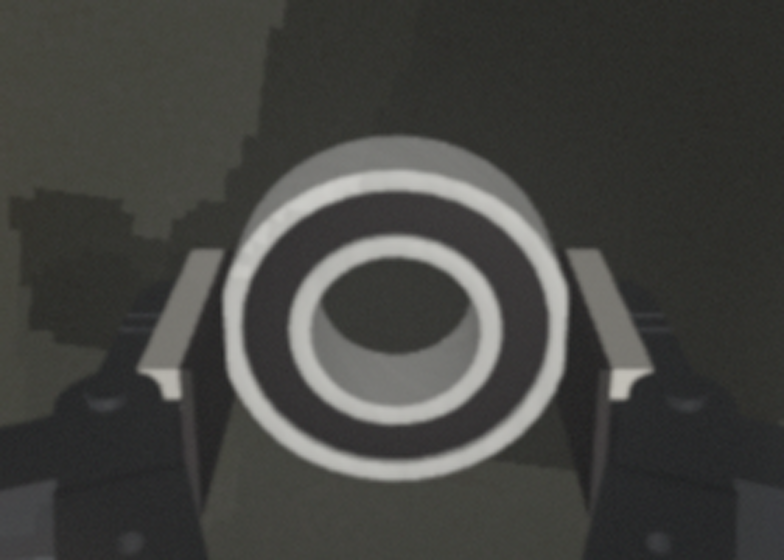

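Picture 9 shows the bearing now held between the pads, tips on the mat. The true tip therefore lies about 26 mm behind the nominal TCP at this opening, and I'll use that from here. Lift and carry to tray_three, compartment 1.

Request:
step_arm(increments=[{"dx": 0, "dy": 0, "dz": -0.015, "ax": 0, "ay": 0, "az": 0}, {"dx": 0, "dy": 0, "dz": -0.03, "ax": 0, "ay": 0, "az": 0}, {"dx": 0, "dy": 0, "dz": -0.03, "ax": 0, "ay": 0, "az": 0}, {"dx": 0.014, "dy": -0.015, "dz": 0, "ax": 0, "ay": 0, "az": 0}, {"dx": 0.027, "dy": -0.0285, "dz": 0, "ax": 0, "ay": 0, "az": 0}, {"dx": 0.027, "dy": -0.0285, "dz": 0, "ax": 0, "ay": 0, "az": 0}, {"dx": 0.027, "dy": -0.0285, "dz": 0, "ax": 0, "ay": 0, "az": 0}, {"dx": 0.027, "dy": -0.0285, "dz": 0, "ax": 0, "ay": 0, "az": 0}, {"dx": 0.027, "dy": -0.0285, "dz": 0, "ax": 0, "ay": 0, "az": 0}, {"dx": 0.027, "dy": -0.0285, "dz": 0, "ax": 0, "ay": 0, "az": 0}, {"dx": 0.027, "dy": -0.0285, "dz": 0, "ax": 0, "ay": 0, "az": 0}, {"dx": 0.027, "dy": -0.0285, "dz": 0, "ax": 0, "ay": 0, "az": 0}, {"dx": 0.016, "dy": -0.019, "dz": 0, "ax": 0, "ay": 0, "az": 0}, {"dx": 0, "dy": 0, "dz": 0, "ax": 0, "ay": 0, "az": 0}, {"dx": 0, "dy": 0, "dz": 0, "ax": 0, "ay": 0, "az": 0}])

```text
time_s: 8.35
eef_pos: [460.1, -289.2, 48.5]
tool_rot: [-0.0, -0.077, 0.997, 0.0]
ft_force: [0.3, 0.3, -1.6]
opening: 50.0
```

```bash
python3 -c "
from h import *
go([461,-289.3,-22],98.9)"
```

```text
{'t': 8.35, 'pos': array([ 460.1, -289.2,   48.5]), 'yaw': np.float64(98.8), 'tilt': array([-0.   ,  0.001]), 'f': array([ 0.3,  0.3, -1.6]), 'open': 50.0, 'j6': np.float64(-0.86), 'az': np.float64(-0.002), 'd_now': array([-0.9, -0.2, 70.5]), 'd_after_turn': array([-0.9, -0.2, 70.5])}
```

Request:
step_arm(increments=[{"dx": 0, "dy": 0, "dz": 0.015, "ax": 0, "ay": 0, "az": 0}, {"dx": 0, "dy": 0, "dz": 0.02, "ax": 0, "ay": 0, "az": 0}, {"dx": 0, "dy": 0, "dz": 0.015, "ax": 0, "ay": 0, "az": 0}, {"dx": 0, "dy": 0, "dz": 0.01, "ax": 0, "ay": 0, "az": 0}, {"dx": 0, "dy": 0, "dz": 0.006, "ax": 0, "ay": 0, "az": 0}, {"dx": 0, "dy": 0, "dz": 0.003, "ax": 0, "ay": 0, "az": 0}, {"dx": 0, "dy": 0, "dz": 0, "ax": 0, "ay": 0, "az": 0}])

```text
time_s: 9.05
eef_pos: [460.8, -288.8, -20.5]
tool_rot: [0.0, -0.078, 0.997, 0.0]
ft_force: [0.2, -0.7, -1.8]
opening: 49.9
```

Request:
step_arm(increments=[{"dx": 0, "dy": 0, "dz": 0.001, "ax": 0, "ay": 0, "az": 0}, {"dx": 0, "dy": 0, "dz": 0.001, "ax": 0, "ay": 0, "az": 0}, {"dx": 0, "dy": 0, "dz": 0, "ax": 0, "ay": 0, "az": 0}])

```text
time_s: 9.35
eef_pos: [460.7, -289.3, -22.2]
tool_rot: [0.0, -0.077, 0.997, -0.0]
ft_force: [0.3, -0.4, -1.6]
opening: 49.7
```

Request:
step_arm(increments=[{"dx": 0, "dy": 0, "dz": 0.001, "ax": 0, "ay": 0, "az": 0}, {"dx": 0, "dy": 0, "dz": 0, "ax": 0, "ay": 0, "az": 0}])

```text
time_s: 9.55
eef_pos: [460.8, -289.3, -22.6]
tool_rot: [0.0, -0.077, 0.997, -0.0]
ft_force: [-0.8, 1.4, 5.6]
opening: 49.9
```

Request:
step_arm(increments=[{"dx": 0, "dy": 0, "dz": 0.001, "ax": 0, "ay": 0, "az": 0}, {"dx": 0, "dy": 0, "dz": 0, "ax": 0, "ay": 0, "az": 0}])

```text
time_s: 9.75
eef_pos: [460.8, -289.4, -22.7]
tool_rot: [0.0, -0.077, 0.997, -0.0]
ft_force: [-3.3, 2.4, 12.2]
opening: 49.7
```

The large bearing is on the tray floor (contact force 5–12 N at the expected height). Release, rise and turn for the long key.

Request:
step_arm(increments=[{"dx": 0, "dy": 0, "dz": 0, "ax": 0, "ay": 0, "az": 0}, {"dx": 0, "dy": 0, "dz": 0, "ax": 0, "ay": 0, "az": 0}, {"dx": 0, "dy": 0, "dz": 0, "ax": 0, "ay": 0, "az": 0}, {"dx": 0, "dy": 0, "dz": -0.02, "ax": 0, "ay": 0, "az": 0}, {"dx": 0, "dy": 0, "dz": -0.035, "ax": 0, "ay": 0, "az": 0}, {"dx": 0, "dy": 0, "dz": -0.035, "ax": 0, "ay": 0, "az": 0}, {"dx": 0, "dy": 0, "dz": 0, "ax": 0, "ay": 0, "az": -0.142}, {"dx": 0, "dy": 0, "dz": 0, "ax": 0, "ay": 0, "az": -0.142}, {"dx": 0, "dy": 0, "dz": 0, "ax": 0, "ay": 0, "az": -0.142}, {"dx": 0, "dy": 0, "dz": 0, "ax": 0, "ay": 0, "az": -0.142}, {"dx": 0, "dy": 0, "dz": 0, "ax": 0, "ay": 0, "az": -0.142}, {"dx": 0, "dy": 0, "dz": 0, "ax": 0, "ay": 0, "az": -0.142}, {"dx": 0, "dy": 0, "dz": 0, "ax": 0, "ay": 0, "az": -0.142}, {"dx": 0, "dy": 0, "dz": 0, "ax": 0, "ay": 0, "az": -0.142}, {"dx": 0, "dy": 0, "dz": 0, "ax": 0, "ay": 0, "az": -0.142}], hand=0.76)

```text
time_s: 11.25
eef_pos: [460.4, -289.0, 65.2]
tool_rot: [0.0, -0.659, 0.752, 0.0]
ft_force: [0.0, -0.7, 0.1]
opening: 65.1
```

Request:
step_arm(increments=[{"dx": -0.02, "dy": -0.002, "dz": 0, "ax": 0, "ay": 0, "az": 0}, {"dx": -0.04, "dy": -0.004, "dz": 0, "ax": 0, "ay": 0, "az": 0}, {"dx": -0.04, "dy": -0.004, "dz": 0, "ax": 0, "ay": 0, "az": 0}, {"dx": -0.04, "dy": -0.004, "dz": 0, "ax": 0, "ay": 0, "az": 0}, {"dx": -0.04, "dy": -0.004, "dz": 0, "ax": 0, "ay": 0, "az": 0}, {"dx": -0.04, "dy": -0.004, "dz": 0, "ax": 0, "ay": 0, "az": 0}, {"dx": -0.04, "dy": -0.004, "dz": 0, "ax": 0, "ay": 0, "az": 0}, {"dx": -0.04, "dy": -0.004, "dz": 0, "ax": 0, "ay": 0, "az": 0}, {"dx": -0.04, "dy": -0.004, "dz": 0, "ax": 0, "ay": 0, "az": 0}, {"dx": -0.04, "dy": -0.002, "dz": 0, "ax": 0, "ay": 0, "az": 0}, {"dx": -0.021, "dy": -0.001, "dz": 0, "ax": 0, "ay": 0, "az": 0}, {"dx": 0, "dy": 0, "dz": 0, "ax": 0, "ay": 0, "az": 0}, {"dx": 0, "dy": 0, "dz": 0, "ax": 0, "ay": 0, "az": 0}], hand=0.4)

```text
time_s: 12.55
eef_pos: [551.9, 103.3, 65.1]
tool_rot: [-0.0, -0.657, 0.754, 0.0]
ft_force: [-0.3, 0.6, -0.1]
opening: 34.0
```

```bash
cat >> h.py <<'E'
def wrist(name,hint,z):
    """blob nearest the world hint, cast on plane z: world rect"""
    from rig import env
    st=env.sense(); w=env.snapshot('wrist'); cv2.imwrite(name,w['image'])
    q=st['tool_rot']; T=np.eye(4); T[:3,:3]=R.from_quat([q[1],q[2],q[3],q[0]]).as_matrix(); T[:3,3]=st['eef_pos']
    s={'K':w['K'],'world_from_camera':T@w['mount'],'image':w['image']}
    hsv=cv2.cvtColor(w['image'],cv2.COLOR_BGR2HSV); p=pix(s,[*hint,z])
    bs=blobs(cv2.morphologyEx(((hsv[...,2]>85)).astype(np.uint8),cv2.MORPH_OPEN,np.ones((2,2))),100)
    c=min(bs,key=lambda c:np.linalg.norm(c.mean(0)-p)); g=rect(ray(s,cv2.convexHull(c)[:,0],z))
    print('hint px',p.round(),'blob',c.mean(0).round(),'world',g[0].round(1),'size',g[1].round(1),'yaw',round(g[2],1)); return s
E
python3 -c "
from h import *
go([553.5,103.3,-16],172)
wrist('pics/w3.png',(553.5,103.3),8)
"
```

```text
{'t': 12.55, 'pos': array([551.9, 103.3,  65.1]), 'yaw': np.float64(172.2), 'tilt': array([-0.001, -0.   ]), 'f': array([-0.3,  0.6, -0.1]), 'open': 34.0, 'j6': np.float64(-1.39), 'az': np.float64(0.003), 'd_now': array([-0.3, -1.6, 81.1]), 'd_after_turn': array([-0.3, -1.6, 81.1])}
hint px [320. 249.] blob [318. 250.] world [554.8 105.6] size [67.2 17.7] yaw 82.7
```

The wrist ray gives the key at (554.8, 105.6), yaw 82.7°, size 67×18, agreeing with the fixed cameras to about 2 mm. Descending and gripping.

Request:
step_arm(increments=[{"dx": -0.001, "dy": -0.002, "dz": 0.025, "ax": 0, "ay": 0, "az": 0}, {"dx": 0, "dy": 0, "dz": 0.025, "ax": 0, "ay": 0, "az": 0}, {"dx": 0, "dy": 0, "dz": 0.018, "ax": 0, "ay": 0, "az": 0}, {"dx": 0, "dy": 0, "dz": 0.008, "ax": 0, "ay": 0, "az": 0}, {"dx": 0, "dy": 0, "dz": 0.005, "ax": 0, "ay": 0, "az": 0}, {"dx": 0, "dy": 0, "dz": 0, "ax": 0, "ay": 0, "az": 0}])

```text
time_s: 13.2
eef_pos: [554.3, 103.1, -15.6]
tool_rot: [-0.0, -0.656, 0.754, 0.0]
ft_force: [-0.1, 0.0, -0.2]
opening: 34.0
```

Request:
step_arm(increments=[{"dx": 0, "dy": 0, "dz": 0, "ax": 0, "ay": 0, "az": 0}, {"dx": 0, "dy": 0, "dz": 0, "ax": 0, "ay": 0, "az": 0}, {"dx": 0, "dy": 0, "dz": 0, "ax": 0, "ay": 0, "az": 0}, {"dx": 0, "dy": 0, "dz": 0, "ax": 0, "ay": 0, "az": 0}], hand=0.02)

```text
time_s: 13.6
eef_pos: [555.3, 103.7, -14.3]
tool_rot: [0.001, -0.657, 0.754, -0.001]
ft_force: [-2.5, -0.8, 6.2]
opening: 13.4
```

Key gripped (opening 13.4, the same −2 mm bias as before). Lift, turn and carry to compartment 2.

Request:
step_arm(increments=[{"dx": 0, "dy": 0, "dz": -0.015, "ax": 0, "ay": 0, "az": 0}, {"dx": 0, "dy": 0, "dz": -0.03, "ax": 0, "ay": 0, "az": -0.1}, {"dx": 0, "dy": 0, "dz": -0.03, "ax": 0, "ay": 0, "az": -0.1}, {"dx": 0, "dy": 0, "dz": 0, "ax": 0, "ay": 0, "az": -0.091}, {"dx": 0.018, "dy": 0.0034, "dz": 0, "ax": 0, "ay": 0, "az": 0}, {"dx": 0.042, "dy": 0.008, "dz": 0, "ax": 0, "ay": 0, "az": 0}, {"dx": 0.042, "dy": 0.008, "dz": 0, "ax": 0, "ay": 0, "az": 0}, {"dx": 0.042, "dy": 0.008, "dz": 0, "ax": 0, "ay": 0, "az": 0}, {"dx": 0.042, "dy": 0.008, "dz": 0, "ax": 0, "ay": 0, "az": 0}, {"dx": 0.042, "dy": 0.008, "dz": 0, "ax": 0, "ay": 0, "az": 0}, {"dx": 0.042, "dy": 0.008, "dz": 0, "ax": 0, "ay": 0, "az": 0}, {"dx": 0.042, "dy": 0.008, "dz": 0, "ax": 0, "ay": 0, "az": 0}, {"dx": 0.042, "dy": 0.008, "dz": 0, "ax": 0, "ay": 0, "az": 0}, {"dx": 0.02, "dy": 0.0034, "dz": 0, "ax": 0, "ay": 0, "az": 0}, {"dx": 0, "dy": 0, "dz": 0, "ax": 0, "ay": 0, "az": 0}, {"dx": 0, "dy": 0, "dz": 0, "ax": 0, "ay": 0, "az": 0}])

```text
time_s: 15.2
eef_pos: [541.1, -275.9, 59.1]
tool_rot: [-0.0, 0.759, -0.651, -0.001]
ft_force: [-0.7, 0.8, -0.9]
opening: 13.5
```

```bash
python3 -c "
from h import *
go([543,-276.5,-14],188.9)"
```

```text
{'t': 15.2, 'pos': array([ 541.1, -275.9,   59.1]), 'yaw': np.float64(-171.2), 'tilt': array([-0.001,  0.002]), 'f': array([-0.7,  0.8, -0.9]), 'open': 13.5, 'j6': np.float64(-2.33), 'az': np.float64(-0.002), 'd_now': array([ 1. , -1.8, 73.1]), 'd_after_turn': array([ 1. , -1.8, 73.1])}
```

Request:
step_arm(increments=[{"dx": 0.001, "dy": -0.002, "dz": 0.02, "ax": 0, "ay": 0, "az": 0}, {"dx": 0, "dy": 0, "dz": 0.02, "ax": 0, "ay": 0, "az": 0}, {"dx": 0, "dy": 0, "dz": 0.015, "ax": 0, "ay": 0, "az": 0}, {"dx": 0, "dy": 0, "dz": 0.01, "ax": 0, "ay": 0, "az": 0}, {"dx": 0, "dy": 0, "dz": 0.005, "ax": 0, "ay": 0, "az": 0}, {"dx": 0, "dy": 0, "dz": 0.001, "ax": 0, "ay": 0, "az": 0}, {"dx": 0, "dy": 0, "dz": 0.001, "ax": 0, "ay": 0, "az": 0}, {"dx": 0, "dy": 0, "dz": 0, "ax": 0, "ay": 0, "az": 0}])

```text
time_s: 16.0
eef_pos: [544.2, -277.5, -11.8]
tool_rot: [-0.0, 0.759, -0.651, 0.001]
ft_force: [-1.2, -0.3, -0.7]
opening: 13.4
```

Request:
step_arm(increments=[{"dx": 0, "dy": 0, "dz": 0.001, "ax": 0, "ay": 0, "az": 0}, {"dx": 0, "dy": 0, "dz": 0.001, "ax": 0, "ay": 0, "az": 0}, {"dx": 0, "dy": 0, "dz": 0, "ax": 0, "ay": 0, "az": 0}])

```text
time_s: 16.3
eef_pos: [543.9, -277.6, -14.2]
tool_rot: [-0.0, 0.759, -0.651, 0.0]
ft_force: [0.4, -0.7, 0.0]
opening: 13.4
```

Request:
step_arm(increments=[{"dx": 0, "dy": 0, "dz": 0.001, "ax": 0, "ay": 0, "az": 0}, {"dx": 0, "dy": 0, "dz": 0, "ax": 0, "ay": 0, "az": 0}])

```text
time_s: 16.5
eef_pos: [543.9, -277.6, -14.3]
tool_rot: [-0.0, 0.759, -0.651, 0.001]
ft_force: [-2.3, 0.9, 6.2]
opening: 13.3
```

Request:
step_arm(increments=[{"dx": 0, "dy": 0, "dz": 0, "ax": 0, "ay": 0, "az": 0}, {"dx": 0, "dy": 0, "dz": 0, "ax": 0, "ay": 0, "az": 0}, {"dx": 0, "dy": 0, "dz": -0.02, "ax": 0, "ay": 0, "az": 0}, {"dx": 0, "dy": 0, "dz": -0.035, "ax": 0, "ay": 0, "az": 0}, {"dx": 0, "dy": 0, "dz": -0.035, "ax": 0, "ay": 0, "az": 0}], hand=0.34)

```text
time_s: 17.0
eef_pos: [542.8, -276.8, 74.4]
tool_rot: [0.0, 0.759, -0.651, -0.001]
ft_force: [0.8, -0.6, 0.0]
opening: 29.4
```

Request:
step_arm(increments=[{"dx": -0.018, "dy": 0.004, "dz": 0, "ax": 0, "ay": 0, "az": 0}, {"dx": -0.04, "dy": 0.007, "dz": 0, "ax": 0, "ay": 0, "az": 0}, {"dx": -0.04, "dy": 0.007, "dz": 0, "ax": 0, "ay": 0, "az": 0}, {"dx": -0.04, "dy": 0.007, "dz": 0, "ax": 0, "ay": 0, "az": 0}, {"dx": -0.04, "dy": 0.007, "dz": 0, "ax": 0, "ay": 0, "az": 0}, {"dx": -0.04, "dy": 0.007, "dz": 0, "ax": 0, "ay": 0, "az": 0}, {"dx": -0.04, "dy": 0.007, "dz": 0, "ax": 0, "ay": 0, "az": 0}, {"dx": -0.036, "dy": 0.008, "dz": 0, "ax": 0, "ay": 0, "az": 0}, {"dx": 0, "dy": 0, "dz": 0, "ax": 0, "ay": 0, "az": 0}, {"dx": 0, "dy": 0, "dz": 0, "ax": 0, "ay": 0, "az": 0}], hand=0.55)

```text
time_s: 18.0
eef_pos: [445.4, 5.5, 74.6]
tool_rot: [-0.0, 0.76, -0.65, 0.0]
ft_force: [0.0, 1.0, -0.3]
opening: 47.2
```

```bash
python3 - <<'E'
from h import *
go([445,4.6,8])
s=wrist('pics/w4.png',(445,4.6),25)
im=s['image'].copy()
for z,r in((27,27),(37,16)):
    P=np.array([pix(s,[445+r*np.cos(a),4.6+r*np.sin(a),z]) for a in np.linspace(0,6.28,60)]); cv2.polylines(im,[P.round().astype(int)],True,(0,0,255),1)
t=pickle.load(open('top.pkl','rb')); from rig import env
t=env.snapshot('top')['image']
cv2.imwrite('pics/v4.png',np.hstack([cv2.resize(im,(400,300)),cv2.resize(t[110:350,400:580],(225,300))]))
E
```

```text
{'t': 18.0, 'pos': array([445.4,   5.5,  74.6]), 'yaw': np.float64(-171.1), 'tilt': array([ 0.001, -0.   ]), 'f': array([ 0. ,  1. , -0.3]), 'open': 47.2, 'j6': np.float64(-1.89), 'd_now': array([ 0.8,  0.6, 66.6]), 'd_after_turn': array([ 0.8,  0.6, 66.6])}
hint px [323. 251.] blob [322. 249.] world [445.3   3.7] size [60.5 55.5] yaw -81.1
```

View pics/v4.png

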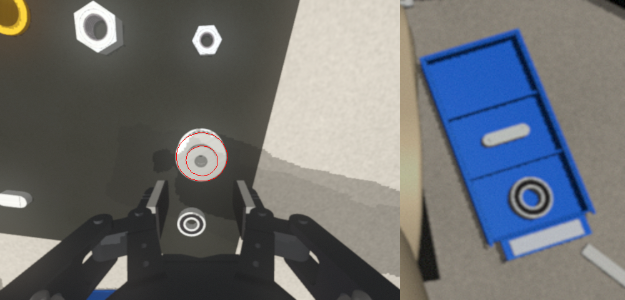

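Picture 10: the bearing lies in compartment 1 at (530,197) and the key in compartment 2 at (506,134), both flat. The pulley circles fit at (201,155). Gripping the hub.

Request:
step_arm(increments=[{"dx": 0.001, "dy": 0.001, "dz": 0.025, "ax": 0, "ay": 0, "az": 0}, {"dx": 0, "dy": 0, "dz": 0.02, "ax": 0, "ay": 0, "az": 0}, {"dx": 0, "dy": 0, "dz": 0.013, "ax": 0, "ay": 0, "az": 0}, {"dx": 0, "dy": 0, "dz": 0.008, "ax": 0, "ay": 0, "az": 0}, {"dx": 0, "dy": 0, "dz": 0, "ax": 0, "ay": 0, "az": 0}])

```text
time_s: 18.6
eef_pos: [444.1, 3.0, 7.5]
tool_rot: [0.0, 0.759, -0.651, -0.001]
ft_force: [-0.1, -0.2, 0.1]
opening: 46.7
```

Request:
step_arm(increments=[{"dx": 0, "dy": 0, "dz": 0, "ax": 0, "ay": 0, "az": 0}, {"dx": 0, "dy": 0, "dz": 0, "ax": 0, "ay": 0, "az": 0}, {"dx": 0, "dy": 0, "dz": 0, "ax": 0, "ay": 0, "az": 0}, {"dx": 0, "dy": 0, "dz": 0, "ax": 0, "ay": 0, "az": 0}], hand=0.2)

```text
time_s: 19.0
eef_pos: [445.4, 3.3, 9.3]
tool_rot: [-0.0, 0.759, -0.651, 0.001]
ft_force: [-1.0, -1.7, 5.0]
opening: 27.8
```

Request:
step_arm(increments=[{"dx": 0, "dy": 0, "dz": -0.012, "ax": 0, "ay": 0, "az": 0}, {"dx": 0, "dy": 0, "dz": -0.025, "ax": 0, "ay": 0, "az": 0}, {"dx": 0, "dy": 0, "dz": -0.025, "ax": 0, "ay": 0, "az": 0}, {"dx": 0.016, "dy": -0.0075, "dz": 0, "ax": 0, "ay": 0, "az": 0}, {"dx": 0.0372, "dy": -0.0173, "dz": 0, "ax": 0, "ay": 0, "az": 0}, {"dx": 0.0372, "dy": -0.0173, "dz": 0, "ax": 0, "ay": 0, "az": 0}, {"dx": 0.0372, "dy": -0.0173, "dz": 0, "ax": 0, "ay": 0, "az": 0}, {"dx": 0.0372, "dy": -0.0173, "dz": 0, "ax": 0, "ay": 0, "az": 0}, {"dx": 0.0372, "dy": -0.0173, "dz": 0, "ax": 0, "ay": 0, "az": 0}, {"dx": 0.0372, "dy": -0.0173, "dz": 0, "ax": 0, "ay": 0, "az": 0}, {"dx": 0.0372, "dy": -0.0173, "dz": 0, "ax": 0, "ay": 0, "az": 0}, {"dx": 0.016, "dy": -0.0077, "dz": 0, "ax": 0, "ay": 0, "az": 0}, {"dx": 0, "dy": 0, "dz": 0, "ax": 0, "ay": 0, "az": 0}, {"dx": 0, "dy": 0, "dz": 0, "ax": 0, "ay": 0, "az": 0}])

```text
time_s: 20.4
eef_pos: [623.0, -264.4, 68.7]
tool_rot: [0.0, 0.759, -0.651, -0.001]
ft_force: [-0.2, 0.6, -0.3]
opening: 28.1
```

```bash
python3 - <<'E'
from h import *
from rig import env
go([625,-263.7,9])
s=env.snapshot('scene')['image']; w=env.snapshot('wrist')['image']
cv2.imwrite('pics/v5.png',np.hstack([cv2.resize(s[130:350,60:353],(400,300)),cv2.resize(w,(400,300))]))
E
```

```text
{'t': 20.4, 'pos': array([ 623. , -264.4,   68.7]), 'yaw': np.float64(-171.3), 'tilt': array([-0.002,  0.002]), 'f': array([-0.2,  0.6, -0.3]), 'open': 28.1, 'j6': np.float64(-2.24), 'd_now': array([-0.3, -2.2, 59.7]), 'd_after_turn': array([-0.3, -2.2, 59.7])}
```

View pics/v5.png

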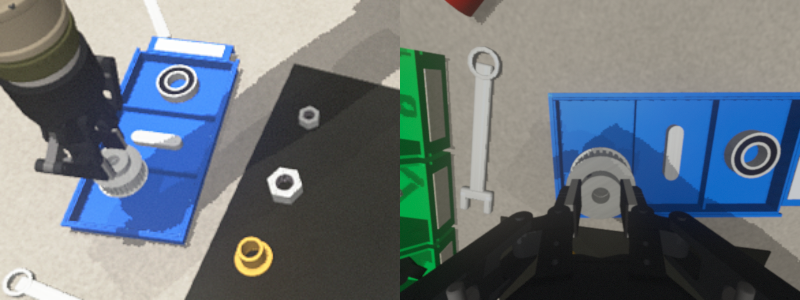

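Picture 11: the pulley is held upright by its hub at (120,170) in the scene view, over compartment 3; bearing and key in place. Lowering.

Request:
step_arm(increments=[{"dx": 0, "dy": -0.002, "dz": 0.02, "ax": 0, "ay": 0, "az": 0}, {"dx": 0, "dy": 0, "dz": 0.015, "ax": 0, "ay": 0, "az": 0}, {"dx": 0, "dy": 0, "dz": 0.012, "ax": 0, "ay": 0, "az": 0}, {"dx": 0, "dy": 0, "dz": 0.006, "ax": 0, "ay": 0, "az": 0}, {"dx": 0, "dy": 0, "dz": 0.003, "ax": 0, "ay": 0, "az": 0}, {"dx": 0, "dy": 0, "dz": 0.001, "ax": 0, "ay": 0, "az": 0}, {"dx": 0, "dy": 0, "dz": 0, "ax": 0, "ay": 0, "az": 0}])

```text
time_s: 21.2
eef_pos: [626.2, -264.1, 14.0]
tool_rot: [-0.0, 0.759, -0.651, 0.0]
ft_force: [-0.6, 0.3, -0.1]
opening: 28.2
```

Request:
step_arm(increments=[{"dx": 0, "dy": 0, "dz": 0.001, "ax": 0, "ay": 0, "az": 0}, {"dx": 0, "dy": 0, "dz": 0.001, "ax": 0, "ay": 0, "az": 0}, {"dx": 0, "dy": 0, "dz": 0, "ax": 0, "ay": 0, "az": 0}])

```text
time_s: 21.5
eef_pos: [625.9, -264.1, 11.6]
tool_rot: [-0.0, 0.759, -0.651, 0.0]
ft_force: [-0.1, 0.2, -1.3]
opening: 28.0
```

Request:
step_arm(increments=[{"dx": 0, "dy": 0, "dz": 0.001, "ax": 0, "ay": 0, "az": 0}, {"dx": 0, "dy": 0, "dz": 0.001, "ax": 0, "ay": 0, "az": 0}, {"dx": 0, "dy": 0, "dz": 0, "ax": 0, "ay": 0, "az": 0}])

```text
time_s: 21.8
eef_pos: [625.9, -264.0, 9.5]
tool_rot: [-0.0, 0.759, -0.651, 0.0]
ft_force: [0.3, -0.9, -0.6]
opening: 28.1
```

Request:
step_arm(increments=[{"dx": 0, "dy": 0, "dz": 0.001, "ax": 0, "ay": 0, "az": 0}, {"dx": 0, "dy": 0, "dz": 0, "ax": 0, "ay": 0, "az": 0}])

```text
time_s: 22.0
eef_pos: [625.9, -264.1, 9.4]
tool_rot: [-0.0, 0.759, -0.651, 0.0]
ft_force: [-1.8, 0.6, 5.9]
opening: 28.3
```

Request:
step_arm(increments=[{"dx": 0, "dy": 0, "dz": 0, "ax": 0, "ay": 0, "az": 0}, {"dx": 0, "dy": 0, "dz": 0, "ax": 0, "ay": 0, "az": 0}, {"dx": 0, "dy": 0, "dz": -0.015, "ax": 0, "ay": 0, "az": 0}, {"dx": 0, "dy": 0, "dz": -0.025, "ax": 0, "ay": 0, "az": 0}, {"dx": 0, "dy": 0, "dz": -0.025, "ax": 0, "ay": 0, "az": 0}, {"dx": 0, "dy": 0, "dz": 0, "ax": 0, "ay": 0, "az": 0.142}, {"dx": 0, "dy": 0, "dz": 0, "ax": 0, "ay": 0, "az": 0.142}, {"dx": 0, "dy": 0, "dz": 0, "ax": 0, "ay": 0, "az": 0.142}, {"dx": 0, "dy": 0, "dz": 0, "ax": 0, "ay": 0, "az": 0.142}, {"dx": 0, "dy": 0, "dz": 0, "ax": 0, "ay": 0, "az": 0.142}, {"dx": 0, "dy": 0, "dz": 0, "ax": 0, "ay": 0, "az": 0.142}, {"dx": 0, "dy": 0, "dz": 0, "ax": 0, "ay": 0, "az": 0.142}, {"dx": 0, "dy": 0, "dz": 0, "ax": 0, "ay": 0, "az": 0.142}, {"dx": 0, "dy": 0, "dz": 0, "ax": 0, "ay": 0, "az": 0.142}, {"dx": 0, "dy": 0, "dz": 0, "ax": 0, "ay": 0, "az": 0.142}, {"dx": 0, "dy": 0, "dz": 0, "ax": 0, "ay": 0, "az": 0.137}], hand=0.57)

```text
time_s: 23.6
eef_pos: [625.9, -264.0, 73.2]
tool_rot: [-0.0, -0.081, 0.997, 0.0]
ft_force: [-0.7, -0.1, 0.1]
opening: 48.7
```

Request:
step_arm(increments=[{"dx": 0.006, "dy": 0.019, "dz": 0, "ax": 0, "ay": 0, "az": 0}, {"dx": 0.012, "dy": 0.039, "dz": 0, "ax": 0, "ay": 0, "az": 0}, {"dx": 0.012, "dy": 0.039, "dz": 0, "ax": 0, "ay": 0, "az": 0}, {"dx": 0.012, "dy": 0.039, "dz": 0, "ax": 0, "ay": 0, "az": 0}, {"dx": 0.012, "dy": 0.039, "dz": 0, "ax": 0, "ay": 0, "az": 0}, {"dx": 0.012, "dy": 0.039, "dz": 0, "ax": 0, "ay": 0, "az": 0}, {"dx": 0.012, "dy": 0.039, "dz": 0, "ax": 0, "ay": 0, "az": 0}, {"dx": 0.012, "dy": 0.039, "dz": 0, "ax": 0, "ay": 0, "az": 0}, {"dx": 0.012, "dy": 0.039, "dz": 0, "ax": 0, "ay": 0, "az": 0}, {"dx": 0.012, "dy": 0.039, "dz": 0, "ax": 0, "ay": 0, "az": 0}, {"dx": 0.006, "dy": 0.017, "dz": 0, "ax": 0, "ay": 0, "az": 0}, {"dx": 0, "dy": 0, "dz": 0, "ax": 0, "ay": 0, "az": 0}, {"dx": 0, "dy": 0, "dz": 0, "ax": 0, "ay": 0, "az": 0}])

```text
time_s: 24.9
eef_pos: [443.6, 97.7, 73.7]
tool_rot: [0.001, -0.084, 0.996, -0.0]
ft_force: [-0.5, -0.9, 0.6]
opening: 48.6
```

```bash
python3 - <<'E'
from h import *
go([443.2,98.1,-16],99.5)
wrist('pics/w6.png',(443.2,98.1),8.5)
E
```

```text
{'t': 24.9, 'pos': array([443.6,  97.7,  73.7]), 'yaw': np.float64(99.6), 'tilt': array([ 0.001, -0.   ]), 'f': array([-0.5, -0.9,  0.6]), 'open': 48.6, 'j6': np.float64(-0.13), 'az': np.float64(0.003), 'd_now': array([ 0.4,  0.5, 89.7]), 'd_after_turn': array([ 0.4,  0.5, 89.7])}
hint px [322. 243.] blob [323. 244.] world [444.8  99.3] size [38.2 36.4] yaw 9.7
```

Wrist ray (444.8, 99.3) against (443.2, 98.1): agrees within 2 mm. Descend and grip.

Request:
step_arm(increments=[{"dx": 0, "dy": 0.001, "dz": 0.025, "ax": 0, "ay": 0, "az": 0}, {"dx": 0, "dy": 0, "dz": 0.03, "ax": 0, "ay": 0, "az": 0}, {"dx": 0, "dy": 0, "dz": 0.02, "ax": 0, "ay": 0, "az": 0}, {"dx": 0, "dy": 0, "dz": 0.008, "ax": 0, "ay": 0, "az": 0}, {"dx": 0, "dy": 0, "dz": 0.0045, "ax": 0, "ay": 0, "az": 0}, {"dx": 0, "dy": 0, "dz": 0, "ax": 0, "ay": 0, "az": 0}])

```text
time_s: 25.55
eef_pos: [443.5, 98.1, -14.0]
tool_rot: [0.0, -0.083, 0.997, 0.0]
ft_force: [-0.9, 0.8, 0.0]
opening: 49.0
```

Request:
step_arm(increments=[{"dx": 0, "dy": 0, "dz": 0, "ax": 0, "ay": 0, "az": 0}, {"dx": 0, "dy": 0, "dz": 0, "ax": 0, "ay": 0, "az": 0}, {"dx": 0, "dy": 0, "dz": 0, "ax": 0, "ay": 0, "az": 0}, {"dx": 0, "dy": 0, "dz": 0, "ax": 0, "ay": 0, "az": 0}], hand=0.25)

```text
time_s: 25.95
eef_pos: [444.1, 98.4, -12.7]
tool_rot: [0.001, -0.083, 0.997, -0.0]
ft_force: [-2.3, -1.8, 5.7]
opening: 30.8
```

Request:
step_arm(increments=[{"dx": 0, "dy": 0, "dz": -0.015, "ax": 0, "ay": 0, "az": 0}, {"dx": 0, "dy": 0, "dz": -0.03, "ax": 0, "ay": 0, "az": 0}, {"dx": 0, "dy": 0, "dz": -0.03, "ax": 0, "ay": 0, "az": 0}, {"dx": -0.012, "dy": 0.013, "dz": 0, "ax": 0, "ay": 0, "az": 0}, {"dx": -0.0248, "dy": 0.0272, "dz": 0, "ax": 0, "ay": 0, "az": 0}, {"dx": -0.0248, "dy": 0.0272, "dz": 0, "ax": 0, "ay": 0, "az": 0}, {"dx": -0.0248, "dy": 0.0272, "dz": 0, "ax": 0, "ay": 0, "az": 0}, {"dx": -0.0248, "dy": 0.0272, "dz": 0, "ax": 0, "ay": 0, "az": 0}, {"dx": -0.0248, "dy": 0.0272, "dz": 0, "ax": 0, "ay": 0, "az": 0}, {"dx": -0.0248, "dy": 0.0272, "dz": 0, "ax": 0, "ay": 0, "az": 0}, {"dx": -0.012, "dy": 0.0135, "dz": 0, "ax": 0, "ay": 0, "az": 0}, {"dx": 0, "dy": 0, "dz": 0, "ax": 0, "ay": 0, "az": 0}, {"dx": 0, "dy": 0, "dz": 0, "ax": 0, "ay": 0, "az": 0}])

```text
time_s: 27.25
eef_pos: [581.4, 314.4, 61.0]
tool_rot: [-0.0, -0.084, 0.996, -0.0]
ft_force: [0.3, -0.0, -0.1]
opening: 30.8
```

```bash
python3 - <<'E'
from h import *
go([582.4,314.3,-13],99.5)
E
```

```text
{'t': 27.25, 'pos': array([581.4, 314.4,  61. ]), 'yaw': np.float64(99.6), 'tilt': array([-0., -0.]), 'f': array([ 0.3, -0. , -0.1]), 'open': 30.8, 'j6': np.float64(0.21), 'az': np.float64(0.002), 'd_now': array([-1. , -0.3, 74. ]), 'd_after_turn': array([-1. , -0.3, 74. ])}
```

Request:
step_arm(increments=[{"dx": 0, "dy": 0, "dz": 0.02, "ax": 0, "ay": 0, "az": 0}, {"dx": 0, "dy": 0, "dz": 0.02, "ax": 0, "ay": 0, "az": 0}, {"dx": 0, "dy": 0, "dz": 0.015, "ax": 0, "ay": 0, "az": 0}, {"dx": 0, "dy": 0, "dz": 0.01, "ax": 0, "ay": 0, "az": 0}, {"dx": 0, "dy": 0, "dz": 0.004, "ax": 0, "ay": 0, "az": 0}, {"dx": 0, "dy": 0, "dz": 0.001, "ax": 0, "ay": 0, "az": 0}, {"dx": 0, "dy": 0, "dz": 0.001, "ax": 0, "ay": 0, "az": 0}, {"dx": 0, "dy": 0, "dz": 0, "ax": 0, "ay": 0, "az": 0}])

```text
time_s: 28.05
eef_pos: [582.3, 314.6, -9.2]
tool_rot: [0.001, -0.083, 0.997, 0.0]
ft_force: [0.3, -0.4, 0.2]
opening: 30.6
```

Request:
step_arm(increments=[{"dx": 0, "dy": 0, "dz": 0.001, "ax": 0, "ay": 0, "az": 0}, {"dx": 0, "dy": 0, "dz": 0.001, "ax": 0, "ay": 0, "az": 0}, {"dx": 0, "dy": 0, "dz": 0, "ax": 0, "ay": 0, "az": 0}])

```text
time_s: 28.35
eef_pos: [581.8, 314.5, -12.0]
tool_rot: [0.0, -0.084, 0.997, 0.0]
ft_force: [-0.5, -0.5, -0.4]
opening: 30.9
```

Request:
step_arm(increments=[{"dx": 0, "dy": 0, "dz": 0.001, "ax": 0, "ay": 0, "az": 0}, {"dx": 0, "dy": 0, "dz": 0, "ax": 0, "ay": 0, "az": 0}])

```text
time_s: 28.55
eef_pos: [581.9, 314.5, -12.5]
tool_rot: [0.0, -0.084, 0.997, 0.0]
ft_force: [-1.0, -0.4, 2.6]
opening: 31.0
```

Contact. Release and go to the large nut (flat faces at 124.8°).

Request:
step_arm(increments=[{"dx": 0, "dy": 0, "dz": 0, "ax": 0, "ay": 0, "az": 0}, {"dx": 0, "dy": 0, "dz": 0, "ax": 0, "ay": 0, "az": 0}, {"dx": 0, "dy": 0, "dz": -0.02, "ax": 0, "ay": 0, "az": 0}, {"dx": 0, "dy": 0, "dz": -0.03, "ax": 0, "ay": 0, "az": 0}, {"dx": 0, "dy": 0, "dz": -0.035, "ax": 0, "ay": 0, "az": 0}, {"dx": 0, "dy": 0, "dz": 0, "ax": 0, "ay": 0, "az": -0.11}, {"dx": 0, "dy": 0, "dz": 0, "ax": 0, "ay": 0, "az": -0.11}, {"dx": 0, "dy": 0, "dz": 0, "ax": 0, "ay": 0, "az": -0.11}, {"dx": 0, "dy": 0, "dz": 0, "ax": 0, "ay": 0, "az": -0.11}], hand=0.57)

```text
time_s: 29.45
eef_pos: [581.8, 314.4, 72.0]
tool_rot: [0.0, -0.301, 0.954, 0.0]
ft_force: [0.4, 0.6, -0.7]
opening: 49.0
```

Request:
step_arm(increments=[{"dx": 0.013, "dy": -0.017, "dz": 0, "ax": 0, "ay": 0, "az": 0}, {"dx": 0.0257, "dy": -0.033, "dz": 0, "ax": 0, "ay": 0, "az": 0}, {"dx": 0.0257, "dy": -0.033, "dz": 0, "ax": 0, "ay": 0, "az": 0}, {"dx": 0.0257, "dy": -0.033, "dz": 0, "ax": 0, "ay": 0, "az": 0}, {"dx": 0.0257, "dy": -0.033, "dz": 0, "ax": 0, "ay": 0, "az": 0}, {"dx": 0.0257, "dy": -0.033, "dz": 0, "ax": 0, "ay": 0, "az": 0}, {"dx": 0.0257, "dy": -0.033, "dz": 0, "ax": 0, "ay": 0, "az": 0}, {"dx": 0.0257, "dy": -0.033, "dz": 0, "ax": 0, "ay": 0, "az": 0}, {"dx": 0.0257, "dy": -0.033, "dz": 0, "ax": 0, "ay": 0, "az": 0}, {"dx": 0.0257, "dy": -0.033, "dz": 0, "ax": 0, "ay": 0, "az": 0}, {"dx": 0.013, "dy": -0.016, "dz": 0, "ax": 0, "ay": 0, "az": 0}, {"dx": 0, "dy": 0, "dz": 0, "ax": 0, "ay": 0, "az": 0}, {"dx": 0, "dy": 0, "dz": 0, "ax": 0, "ay": 0, "az": 0}], hand=0.65)

```text
time_s: 30.75
eef_pos: [558.6, -103.6, 71.8]
tool_rot: [0.0, -0.298, 0.954, 0.0]
ft_force: [-0.1, 0.2, 0.4]
opening: 55.6
```

```bash
python3 - <<'E'
from h import *
go([559.5,-103.6,-10],124.8)
s=wrist('pics/w7.png',(559.5,-103.6),12.5)
im=s['image'].copy()
P=np.array([pix(s,[559.5+20.8*np.cos(a),-103.6+20.8*np.sin(a),22]) for a in np.radians(34.8+60*np.arange(6))]); cv2.polylines(im,[P.round().astype(int)],True,(0,0,255),1)
from rig import env
t=env.snapshot('top')['image']
cv2.imwrite('pics/v7.png',np.hstack([cv2.resize(im[120:360,160:480],(400,300)),cv2.resize(t[180:350,50:200],(265,300))]))
E
```

```text
{'t': 30.75, 'pos': array([ 558.6, -103.6,   71.8]), 'yaw': np.float64(124.7), 'tilt': array([-0.   ,  0.001]), 'f': array([-0.1,  0.2,  0.4]), 'open': 55.6, 'j6': np.float64(-0.93), 'az': np.float64(-0.001), 'd_now': array([-0.7, -0.6, 81.8]), 'd_after_turn': array([-0.7, -0.6, 81.8])}
hint px [321. 247.] blob [323. 250.] world [ 561.3 -100.7] size [48.1 39.1] yaw 36.2
```

View pics/v7.png

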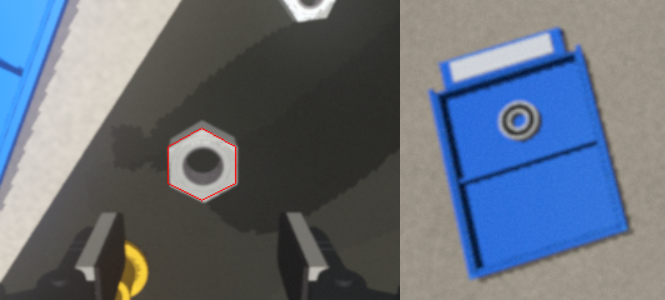

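Picture 12: the hexagon overlay fits the nut at (203,163) with flats facing the fingers. The small bearing is flat in the label-end compartment of tray_two at (518,119). Descend and grip.

Request:
step_arm(increments=[{"dx": 0, "dy": 0, "dz": 0.025, "ax": 0, "ay": 0, "az": 0}, {"dx": 0, "dy": 0, "dz": 0.025, "ax": 0, "ay": 0, "az": 0}, {"dx": 0, "dy": 0, "dz": 0.02, "ax": 0, "ay": 0, "az": 0}, {"dx": 0, "dy": 0, "dz": 0.008, "ax": 0, "ay": 0, "az": 0}, {"dx": 0, "dy": 0, "dz": 0.003, "ax": 0, "ay": 0, "az": 0}, {"dx": 0, "dy": 0, "dz": 0, "ax": 0, "ay": 0, "az": 0}])

```text
time_s: 31.45
eef_pos: [559.1, -102.8, -8.7]
tool_rot: [0.0, -0.299, 0.954, -0.0]
ft_force: [0.7, 0.0, 0.1]
opening: 55.4
```

Request:
step_arm(increments=[{"dx": 0, "dy": 0, "dz": 0, "ax": 0, "ay": 0, "az": 0}, {"dx": 0, "dy": 0, "dz": 0, "ax": 0, "ay": 0, "az": 0}, {"dx": 0, "dy": 0, "dz": 0, "ax": 0, "ay": 0, "az": 0}, {"dx": 0, "dy": 0, "dz": 0, "ax": 0, "ay": 0, "az": 0}], hand=0.25)

```text
time_s: 31.85
eef_pos: [559.9, -103.6, -7.5]
tool_rot: [0.001, -0.299, 0.954, -0.001]
ft_force: [-0.9, 2.2, 6.0]
opening: 33.9
```

Request:
step_arm(increments=[{"dx": 0, "dy": 0, "dz": -0.015, "ax": 0, "ay": 0, "az": 0}, {"dx": 0, "dy": 0, "dz": -0.03, "ax": 0, "ay": 0, "az": 0.11}, {"dx": 0, "dy": 0, "dz": -0.03, "ax": 0, "ay": 0, "az": 0.11}, {"dx": 0, "dy": 0, "dz": 0, "ax": 0, "ay": 0, "az": 0.11}, {"dx": 0, "dy": 0, "dz": 0, "ax": 0, "ay": 0, "az": 0.11}, {"dx": 0, "dy": 0.018, "dz": 0, "ax": 0, "ay": 0, "az": 0}, {"dx": -0.001, "dy": 0.041, "dz": 0, "ax": 0, "ay": 0, "az": 0}, {"dx": -0.001, "dy": 0.041, "dz": 0, "ax": 0, "ay": 0, "az": 0}, {"dx": -0.001, "dy": 0.041, "dz": 0, "ax": 0, "ay": 0, "az": 0}, {"dx": -0.001, "dy": 0.041, "dz": 0, "ax": 0, "ay": 0, "az": 0}, {"dx": -0.001, "dy": 0.041, "dz": 0, "ax": 0, "ay": 0, "az": 0}, {"dx": -0.001, "dy": 0.041, "dz": 0, "ax": 0, "ay": 0, "az": 0}, {"dx": -0.001, "dy": 0.041, "dz": 0, "ax": 0, "ay": 0, "az": 0}, {"dx": -0.001, "dy": 0.041, "dz": 0, "ax": 0, "ay": 0, "az": 0}, {"dx": -0.001, "dy": 0.041, "dz": 0, "ax": 0, "ay": 0, "az": 0}, {"dx": 0, "dy": 0.021, "dz": 0, "ax": 0, "ay": 0, "az": 0}, {"dx": 0, "dy": 0, "dz": 0, "ax": 0, "ay": 0, "az": 0}, {"dx": 0, "dy": 0, "dz": 0, "ax": 0, "ay": 0, "az": 0}])

```text
time_s: 33.65
eef_pos: [498.7, 300.9, 65.7]
tool_rot: [-0.0, -0.085, 0.996, -0.0]
ft_force: [-0.7, -0.1, -1.1]
opening: 34.2
```

```bash
python3 - <<'E'
from h import *
go([500.6,300.7,-7],99.5)
E
```

```text
{'t': 33.65, 'pos': array([498.7, 300.9,  65.7]), 'yaw': np.float64(99.7), 'tilt': array([-0.001, -0.001]), 'f': array([-0.7, -0.1, -1.1]), 'open': 34.2, 'j6': np.float64(0.24), 'az': np.float64(0.004), 'd_now': array([-1.9, -0.5, 72.7]), 'd_after_turn': array([-1.9, -0.5, 72.7])}
```

Request:
step_arm(increments=[{"dx": -0.001, "dy": 0, "dz": 0.02, "ax": 0, "ay": 0, "az": 0}, {"dx": 0, "dy": 0, "dz": 0.02, "ax": 0, "ay": 0, "az": 0}, {"dx": 0, "dy": 0, "dz": 0.015, "ax": 0, "ay": 0, "az": 0}, {"dx": 0, "dy": 0, "dz": 0.009, "ax": 0, "ay": 0, "az": 0}, {"dx": 0, "dy": 0, "dz": 0.003, "ax": 0, "ay": 0, "az": 0}, {"dx": 0, "dy": 0, "dz": 0.001, "ax": 0, "ay": 0, "az": 0}, {"dx": 0, "dy": 0, "dz": 0.001, "ax": 0, "ay": 0, "az": 0}, {"dx": 0, "dy": 0, "dz": 0, "ax": 0, "ay": 0, "az": 0}])

```text
time_s: 34.45
eef_pos: [501.3, 300.7, -2.3]
tool_rot: [0.001, -0.083, 0.997, 0.0]
ft_force: [0.1, 0.6, -1.8]
opening: 34.2
```

Request:
step_arm(increments=[{"dx": 0, "dy": 0, "dz": 0.001, "ax": 0, "ay": 0, "az": 0}, {"dx": 0, "dy": 0, "dz": 0.001, "ax": 0, "ay": 0, "az": 0}, {"dx": 0, "dy": 0, "dz": 0, "ax": 0, "ay": 0, "az": 0}])

```text
time_s: 34.75
eef_pos: [500.7, 300.6, -5.0]
tool_rot: [0.0, -0.084, 0.997, 0.0]
ft_force: [-0.1, 1.0, -1.4]
opening: 33.7
```

Request:
step_arm(increments=[{"dx": 0, "dy": 0, "dz": 0.001, "ax": 0, "ay": 0, "az": 0}, {"dx": 0, "dy": 0, "dz": 0, "ax": 0, "ay": 0, "az": 0}])

```text
time_s: 34.95
eef_pos: [500.6, 300.6, -6.1]
tool_rot: [-0.0, -0.084, 0.997, -0.0]
ft_force: [-1.1, 0.4, -1.2]
opening: 33.7
```

Request:
step_arm(increments=[{"dx": 0, "dy": 0, "dz": 0.001, "ax": 0, "ay": 0, "az": 0}, {"dx": 0, "dy": 0, "dz": 0, "ax": 0, "ay": 0, "az": 0}])

```text
time_s: 35.15
eef_pos: [500.6, 300.6, -7.2]
tool_rot: [-0.0, -0.084, 0.997, -0.0]
ft_force: [-0.5, -0.2, -0.6]
opening: 33.6
```

Request:
step_arm(increments=[{"dx": 0, "dy": 0, "dz": 0.001, "ax": 0, "ay": 0, "az": 0}, {"dx": 0, "dy": 0, "dz": 0, "ax": 0, "ay": 0, "az": 0}])

```text
time_s: 35.35
eef_pos: [500.7, 300.6, -7.4]
tool_rot: [0.0, -0.084, 0.997, 0.0]
ft_force: [-1.6, -0.5, 3.6]
opening: 33.8
```

Contact. Release, retreat well clear, and take the final check pictures.

Request:
step_arm(increments=[{"dx": 0, "dy": 0, "dz": 0, "ax": 0, "ay": 0, "az": 0}, {"dx": 0, "dy": 0, "dz": 0, "ax": 0, "ay": 0, "az": 0}, {"dx": 0, "dy": 0, "dz": 0, "ax": 0, "ay": 0, "az": 0}, {"dx": 0, "dy": 0, "dz": -0.02, "ax": 0, "ay": 0, "az": 0}, {"dx": 0, "dy": 0, "dz": -0.03, "ax": 0, "ay": 0, "az": 0}, {"dx": 0, "dy": 0, "dz": -0.03, "ax": 0, "ay": 0, "az": 0}, {"dx": 0, "dy": 0, "dz": -0.03, "ax": 0, "ay": 0, "az": 0}, {"dx": 0.01, "dy": -0.03, "dz": -0.03, "ax": 0, "ay": 0, "az": 0}, {"dx": 0.01, "dy": -0.04, "dz": -0.03, "ax": 0, "ay": 0, "az": 0}, {"dx": 0.01, "dy": -0.04, "dz": 0, "ax": 0, "ay": 0, "az": 0}, {"dx": 0.01, "dy": -0.04, "dz": 0, "ax": 0, "ay": 0, "az": 0}, {"dx": 0.01, "dy": -0.04, "dz": 0, "ax": 0, "ay": 0, "az": 0}, {"dx": 0.01, "dy": -0.04, "dz": 0, "ax": 0, "ay": 0, "az": 0}, {"dx": 0, "dy": 0, "dz": 0, "ax": 0, "ay": 0, "az": 0}, {"dx": 0, "dy": 0, "dz": 0, "ax": 0, "ay": 0, "az": 0}], hand=0.6)

```text
time_s: 36.85
eef_pos: [480.0, 63.8, 161.5]
tool_rot: [0.0, -0.082, 0.997, 0.0]
ft_force: [0.4, 0.9, 0.3]
opening: 51.3
```

```bash
python3 - <<'E'
from h import *
from rig import env
go([500,100,150])
t=env.snapshot('top')['image']; s=env.snapshot('scene')['image']
cv2.imwrite('pics/end.png',np.hstack([cv2.resize(t,(400,300)),cv2.resize(s,(400,300))]).repeat(1,0))
z=[cv2.resize(t[115:325,400:570],(243,300)),cv2.resize(t[180:350,50:200],(265,300)),cv2.resize(s[140:320,90:250],(267,300))]
cv2.imwrite('pics/end.png',np.vstack([np.hstack([cv2.resize(t,(388,300)),cv2.resize(s,(387,300))]),np.hstack(z)]))
E
```

```text
{'t': 36.85, 'pos': array([480. ,  63.8, 161.5]), 'yaw': np.float64(99.4), 'tilt': array([0., 0.]), 'f': array([0.4, 0.9, 0.3]), 'open': 51.3, 'j6': np.float64(-0.2), 'd_now': array([-25.7,  32.4,  11.5]), 'd_after_turn': array([-25.7,  32.4,  11.5])}
```

View pics/end.png

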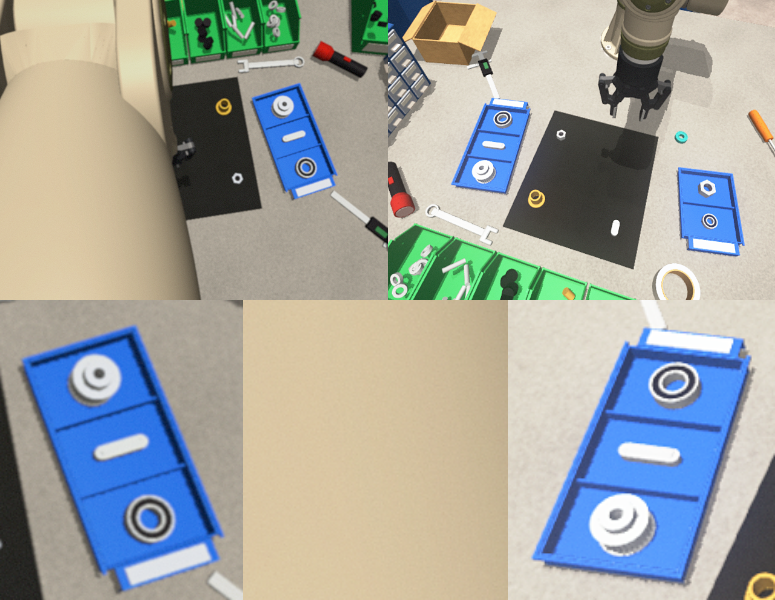

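Picture 13: in tray_three, from the label, bearing, key, then pulley with its hub up. In tray_two, scene view, the small bearing is at (710,221) next to the label and the nut at (708,187). All five lie flat. The small nut, bush and short key are unmoved, and the turquoise ring is untouched. Handing in.

```bash
python3 -c "
from rig import env
print(env.hand_in())"
```

```text
the job is handed in; nothing more can be done
None
```

Both kits are made up and handed in at about 37 s of the 109 s allowed. From the white label, tray_three holds the large bearing, long key and toothed pulley (hub up), and tray_two holds the small bearing and large nut.

- **Placing:** each part was lowered in 1 mm steps until the wrist force showed contact, between 3 and 12 N, and then released.
- **Final check:** the last pictures show all five parts flat in the right compartments. The short key, small nut, bush and turquoise ring are where they were. The arm hid tray_two from the top camera in the last picture, so the nut there was confirmed from the scene camera only.
- **What disagreed:** the real fingertips sit about 16–26 mm behind the stated TCP, depending on opening. Because of this, the first grasp closed above the large bearing without moving it. I measured the offset with the wrist camera and small force-checked steps, then used it for every later grasp.
- **Gripper reading:** when holding a part, the reported opening was 2–4 mm below the part's true size.

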